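# Garlic and lemon from the slatted box under the salt and spice

### The arm

A 6-joint arm with a two-finger parallel gripper is mounted at the origin on a cart in front of the work surface, level with it; the furniture and walls round the work are solid. World frame = base frame: x ahead of the robot, y to its left, z up, the work surface at z = 0. Lengths are in mm, angles in rad, forces in N, time in s.
With the tool pointing down it reaches from about 400 to 925 mm from the base axis. Payload 12.5 kg.
Tool frame: the origin (TCP) lies midway between the tips of the shut fingers; the grasp point (between the pads) lies 19 mm behind it; z points along the fingers, y is the direction in which the jaws open and shut (so a half turn about z gives the same grasp; the last joint's range is limited). The gripper opens to 95 mm and grips with 3 to 60 N. Pads are 20 mm wide; open, the fingers measure 119 mm over their backs; the gripper's body (75 mm by 180 mm) begins 59 mm behind the grasp point.
Start: joints at [1.234, 0.491, 1.559, -0, 1.092, -0.106], TCP at [142.954, 608.45, 214.661] pointing down, gripper open.
Joint ranges: [-3.1, 3.1], [-0.84, 2.19], [0.05, 2.79], [-1.13, 4.28], [0.06, 2.93], [-2.69, 2.69]. Speed limits (rad/s): [2.22, 2.22, 2.79, 3.14, 3.14, 3.14].

### API

Orientations are given as [roll, pitch, yaw] about the fixed x, y, z axes, in that order (R = Rz(yaw) Ry(pitch) Rx(roll)).
In Python, from cell import env gives the robot as it stands.
- The arm moves only by the tool drive_tool, never from a script. Its argument "increments" is a list of rows, each a list of 2 entries, a list of its own where there are three numbers: the shift along the tool's x, y, z as a fraction of full scale, then the turn, a rotation vector about the tool's x, y, z as a fraction of full scale. In form: [[[x, y, z], [ax, ay, az]], ...]. A call has 1 to 5 rows; each row shifts and turns the commanded pose from where the row before left it, along the tool's axes as they then stand; what a row does not reach is not made up. Full scale, the value 1, is 30 mm for a shift and 0.08 rad for a turn. A row lasts 1/12 s, in which the tool goes at most 41.7 mm and 7.16 degrees, less where a joint would pass 70% of its speed; a pose out of reach is approached as far as the arm can. A call with a number of a shift or a turn outside -1 to 1 is refused whole. A call with a gripper value outside its range is refused whole. "jaw" is the opening, from -1 (shut) to 1 (fully open), so that 0 is half open, set as the call begins (left out, the last holds). The fingers move at their own pace and stop on an object; the grip force is fixed at half the most. Time passes only in rows, so rows that do not move let the fingers close. It gives the time, the measured TCP pose, the force and the opening at its end, in the units of the state.
- env.state(): the state, without advancing time (a new reading comes with each control period).
- env.read_camera(name): name is "side" or "top" or "wrist"; returns a dict with "pixels" (384x512x3 uint8, blue, green, red), "vertical_fov" (degrees; the focal length in pixels is half the picture's height over the tangent of half this angle, whatever the lens; pixels are square), "cx", "cy" (the principal point, pixels), "k1" (the pictures are not rectified: a ray, as slopes to the right and down, at radius r is drawn at 1 + k1 r^2 times it, then the intrinsics apply), "world_to_cam" (4x4, takes a point from world to camera coordinates). Camera axes: x right, y down, z forward; pixel columns grow to the right and rows downward; lengths in mm; the calibration is good to about 2 mm. A picture is of the moment at which its call begins. There is no depth.
- env.job_done(): hands the job in, once; it reports no verdict.
Trained networks look in a picture, given as the dict that the camera call returned (one of the last four; its "shot" number tells which), for a name from the list of things; names that differ only in an ending like _2 or _b are one class to them, and where a whole thing is asked for, a point or a joint stands for the part that bears it (a point fixed in the world has none). Each returns a list of dicts, best first, with "score" (0 to 1); they miss things now and then, are a little off and sometimes report something else, mostly with a low value. They report only what shows in the picture. A call takes as long as a camera call. They do not tell look-alikes from the thing itself.
- env.boxes_of(target, picture): "point" ([x, y, z] in mm, in world coordinates, good to about 4 mm: the middle of the surface that is visible of it).
- env.tip_of(target, picture): "point" ([x, y, z] in mm, in world coordinates, good to about 4 mm: a listed point, or the origin of a listed thing).
The state is a dict: "t": time; "joints": joint angles; "qvel": joint speeds; "tau": joint torques, N m; "eef_pos": TCP position; "tcp_rot": TCP orientation; "ft_force": force on the tool from outside, world axes, zero at the start; "moment": the same for the moment, N m; "opening": opening from 0.0 (shut) to 1.0 (fully open).
Only numpy, scipy, OpenCV 4.12 (cv2) and the standard library are available. Lean on these libraries where they do the work, as an engineer would, in place of code of your own. Each camera call takes 0.05 s, during which the arm holds its last target.

### The job

The garlic and the lemon for the cooking are in the wooden box on whose flap the salt shaker and the green-capped spice jar stand. Stand these two on the clear worktop between the box and the bowls, lift the flap right up, and put the garlic into the steel bowl and the lemon into the blue bowl. Then shut the flap fully and stand the shaker and the jar back upright, each exactly where it stood before, without knocking anything over or shifting the red-capped jar or the matchbox.

Things in the scene. Friction and masses are not known exactly. Their poses are not given: they have to be found in the camera images.
- jar_green_mid (a point): spice jar with a green cap, upright, 44 mm across, 100 mm tall; the point is its centre, 50 mm above its foot (a hold a little higher, 55 to 65 mm above the foot, keeps the cap off the palm); z is up along the jar. It stands on the flap's rear board, at its left or its right, its foot 89 mm above the worktop.
- salt_mid (a point): grey salt shaker with a domed, pierced top, upright, 44 mm across (its top 20 mm narrower, 34 mm), 90 mm tall; the point is its centre, 45 mm above its foot; z is up along the shaker. It stands on the flap's rear board beside the green-capped jar (they may be either way round).
- garlic_mid (a point): pale garlic bulb, 59 mm across, 60 mm tall, in the left or the right compartment of the box, seen through the slats; the point is its centre, 30 mm above its foot; it narrows to a neck above, so hold it at or just below the centre.
- lemon_mid (a point): yellow lemon, 66 mm long (its own x), 53 mm wide (its own y), 52 mm high, in the other compartment, its length lying about across the box (side to side); the point is its centre, 26 mm above its underside.
- steel_bowl: small round steel bowl, loose, 108 mm across the rim, 39 mm high, on the worktop in front of the stove; origin at the centre of its underside.
- blue_bowl: small round blue ceramic bowl, loose, 108 mm across the rim, 40 mm high, on the worktop in front of the stove; origin at the centre of its underside.
- flap_tab (a point): grip point of the flap's wooden pull tab (the middle slat, 18 mm wide, 10 mm thick, runs on 43 mm past the flap's front edge): 25 mm ahead of that edge, 18 mm from the tip, 84 mm up when shut. Its x points along the slat to the hinge line, which is 228 mm away along x, also 84 mm up; y along the hinge; z out of the flap's upper face. Box middle: 128 mm along x (flap shut).
- flap (a joint): flap (solid rear board, slats in front) hinged at the far edge of the fixed box: 0 shut, 1.57 upright, 1.9 stop (leaning back leaves the hand more room); the stiff hinge stays as left; 2 to 4 N at the tab moves it. Box 200 mm deep, 250 wide, walls 9 thick, 78 high (front 56); inner floor 12 mm up; a partition 8 thick, 56 high runs front to back in the middle: two compartments 182 x 112 mm. Flap top 89 mm up.
- jar_red_mid (a point): bystander: spice jar with a red cap, 45 mm across, 109 mm tall, standing to the right of the box; the point is its centre.
- matches: bystander: red matchbox 60 x 37 x 16 mm lying to the left of the bowls; origin at the centre of its underside.
There are look-alikes about, which are no part of the job. What is shaped like the part that bears jar_green_mid but orange is not meant.

How it is judged (in metres and radians):
On the way, in this order (a step that is already met when the one before it is completed fails the run):
1. shaker and jar stand upright on the worktop, let go, the flap still shut (angle between each of jar_green_mid, salt_mid's own z axis and vertical below 0.15 rad and value of joint flap below 0.1 rad and height (world z) of jar_green_mid below 0.062 m and contact force between each of jar_green, salt and the fingers below 0.2 N and height (world z) of salt_mid below 0.057 m), for 0.2 s.
2. the flap is lifted up (past 1.0 rad), shaker and jar still standing (angle between each of jar_green_mid, salt_mid's own z axis and vertical below 0.15 rad and value of joint flap above 1 rad), for 0.2 s.
3. the garlic lies in the steel bowl and the lemon in the blue bowl, let go (horizontal distance between garlic_mid and steel_bowl below 0.028 m and z of garlic_mid in the frame of steel_bowl below 0.055 m and angle between each of steel_bowl, blue_bowl's own z axis and vertical below 0.15 rad and linear speed of each of garlic, lemon below 0.03 m/s and contact force between each of garlic, lemon and the fingers below 0.2 N and horizontal distance between lemon_mid and blue_bowl below 0.028 m and z of lemon_mid in the frame of blue_bowl below 0.055 m), for 0.2 s.
At the end, for the whole second after the job is handed in: garlic in the steel bowl and lemon in the blue bowl (centres within 28 mm of the bowl's axis and below 55 mm over its foot, bowls upright), the flap shut (under 0.04 rad), shaker and jar upright on it, each within 15 mm of where it stood at the start, all let go and at rest (all of step 3 and angle between each of jar_green_mid, salt_mid's own z axis and vertical below 0.15 rad and value of joint flap below 0.04 rad and distance of each of jar_green_mid, salt_mid from where it was at the start of the episode below 0.015 m and linear speed of each of jar_green, salt below 0.02 m/s and contact force between each of jar_green, salt and the fingers below 0.2 N); the robot touches nothing.
It fails at once if the salt shaker or the green-capped jar tips over (angle between any of jar_green_mid, salt_mid's own z axis and vertical above 0.6 rad).
It fails at once if a bowl tips over (angle between any of steel_bowl, blue_bowl's own z axis and vertical above 0.6 rad).
It fails at once if the red-capped jar is shifted by more than 20 mm (distance of jar_red_mid from where it was at the start of the episode above 0.02 m).
It fails at once if the matchbox is shifted by more than 20 mm (distance of matches from where it was at the start of the episode above 0.02 m).
It also fails if it takes over 144 s, if anything falls off the work surface, if the arm or the gripper's body presses on something with over 40 N, if the wrist force passes 120 N, or if a joint passes its speed limit or range.

## Working session

There is one attempt and no reset: what is moved stays moved. The work goes in short steps, Python scripts to look and compute and a tool call to move; the robot and the scene stay as the last step left them, time stands still between calls to the robot, and variables do not carry over. Pictures are saved under pics/ and viewed, and the job is handed in when it is done.

Besides the shell and the picture viewer there is one more tool, called after ">>>" as name(argument=value, ...) on one line, values as JSON. drive_tool: Moves the arm, as the interface text tells. Its arguments: {"type":"object","properties":{"increments":{"type":"array","items":{"type":"array"}},"jaw":{"type":"number"}},"required":["increments"]}

```bash
ls; mkdir -p pics; cat > h.py <<'E'
import numpy as np, cv2
from cell import env
def snap(n,f):
    p=env.read_camera(n); cv2.imwrite('pics/'+f,p['pixels']); return p
E
python3 - <<'E'
from h import *
print(env.state())
for n in ['top','side','wrist']:
    p=snap(n,n+'0.png'); print(n,p['vertical_fov'],p['k1'],np.round(np.linalg.inv(p['world_to_cam'])[:3,3]))
    for t in ['jar_green_mid','salt_mid','garlic_mid','lemon_mid','steel_bowl','blue_bowl','flap_tab','jar_red_mid','matches']:
        print(t,[(np.round(d['point']).tolist(),round(d['score'],2)) for d in env.tip_of(t,p)[:3]])
E
```

```text
pics
{'t': 0.0, 'joints': array([ 1.23437952e+00,  4.91547034e-01,  1.55944837e+00, -1.88803852e-05,
        1.09168756e+00, -1.05573464e-01]), 'qvel': array([ 0.0004174 ,  0.00051432, -0.0010077 , -0.00174366, -0.00171872,
       -0.00221239]), 'tau': array([ 1.79095634e-03, -6.12646222e+01, -2.58187580e+01,  6.93069468e-02,
        4.82361973e-02, -1.07997494e-04]), 'eef_pos': array([142.88535323, 608.2004469 , 214.06990003]), 'tcp_rot': array([-3.14050665e+00, -9.82422033e-05,  2.91075797e+00]), 'ft_force': array([ 0.49225818, -0.37186343,  0.62198016]), 'moment': array([-0.03455825, -0.00896922,  0.01497263]), 'opening': 1.0026757421281896}
top 49.541547892558725 0.022701995841497166 [ 271.  -34. 1512.]
jar_green_mid [([580.0, -176.0, 139.0], 0.76), ([664.0, -449.0, 53.0], 0.74)]
salt_mid [([585.0, -343.0, 132.0], 0.72)]
garlic_mid [([509.0, -191.0, 39.0], 0.53)]
lemon_mid [([503.0, -314.0, 36.0], 0.56)]
steel_bowl [([422.0, 296.0, 2.0], 0.75)]
blue_bowl [([447.0, 130.0, 2.0], 0.83)]
flap_tab [([394.0, -257.0, 82.0], 0.96)]
jar_red_mid [([490.0, -524.0, 57.0], 0.79)]
matches [([449.0, 467.0, 1.0], 0.63)]
side 43.317757528346974 -0.0738745003588107 [-370.   70. 1462.]
jar_green_mid [([668.0, -452.0, 50.0], 0.76), ([583.0, -175.0, 139.0], 0.52)]
salt_mid [([581.0, -346.0, 132.0], 0.72)]
garlic_mid [([510.0, -194.0, 40.0], 0.55)]
lemon_mid [([501.0, -318.0, 39.0], 0.73), ([510.0, -194.0, 42.0], 0.66)]
steel_bowl [([422.0, 297.0, 5.0], 0.68)]
blue_bowl []
flap_tab [([390.0, -254.0, 84.0], 0.64)]
jar_red_mid [([492.0, -523.0, 51.0], 0.66)]
matches [([583.0, -343.0, 129.0], 0.65)]
wrist 62.18754464636906 -0.05007533550537712 [ 72. 624. 385.]
jar_green_mid []
salt_mid []
garlic_mid []
lemon_mid []
steel_bowl []
blue_bowl []
flap_tab []
jar_red_mid []
matches []
```

View pics/top0.png

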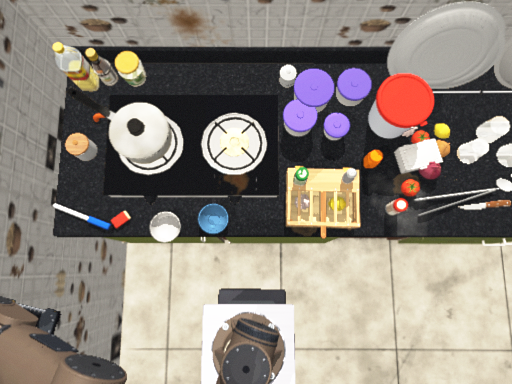

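View pics/side0.png

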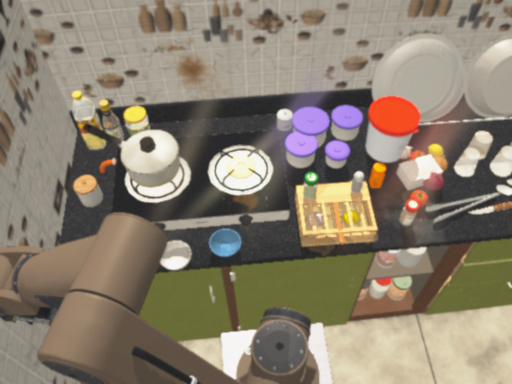

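View pics/wrist0.png

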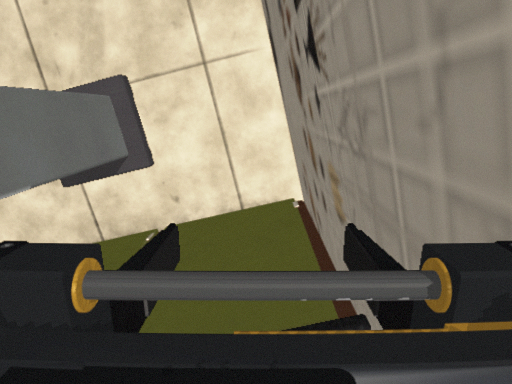

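The top view shows the jar at about (301,174) and the shaker at (349,175) on the flap. The garlic (306,200) is in the left compartment, the lemon (338,203) in the right, and the tab is at (323,230). The look-alike is orange, at (373,158). Next I'll rectify the picture to get the box's yaw and the clear area.

```bash
cat >> h.py <<'E'
def proj(p,P):
    P=np.atleast_2d(P).astype(float); W=p['world_to_cam']; c=P@W[:3,:3].T+W[:3,3]
    s=c[:,:2]/c[:,2:]; f=192/np.tan(np.radians(p['vertical_fov']/2)); r2=(s**2).sum(1,keepdims=True)
    return s*(1+p['k1']*r2)*f+[p['cx'],p['cy']]
def rect(p,z,x0,x1,y0,y1,s):  # image: right = -y, up = +x
    xs=np.arange(x1,x0,-1/s); ys=np.arange(y1,y0,-1/s); X,Y=np.meshgrid(xs,ys,indexing='ij')
    uv=proj(p,np.c_[X.ravel(),Y.ravel(),np.full(X.size,z)]).reshape(X.shape+(2,)).astype(np.float32)
    return cv2.remap(p['pixels'],uv[...,0],uv[...,1],cv2.INTER_CUBIC)
E
python3 - <<'E'
from h import *
p=env.read_camera('top')
a=rect(p,89,360,660,-420,-100,2); b=rect(p,0,340,640,-140,220,2)
for im,x1,y1 in((a,660,-100),(b,640,220)):
    for k in range(0,400,50):
        cv2.putText(im,str(y1-k),(2*k,8),0,.3,(255,255,0),1); cv2.putText(im,str(x1-k),(0,2*k+4),0,.3,(0,255,255),1)
        im[:,min(2*k,im.shape[1]-1)]=(im[:,min(2*k,im.shape[1]-1)]//2+60); 
        if 2*k<im.shape[0]: im[2*k]=im[2*k]//2+60
cv2.imwrite('pics/ra.png',a);cv2.imwrite('pics/rb.png',b)
E
```

```text
(no output)
```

View pics/ra.png

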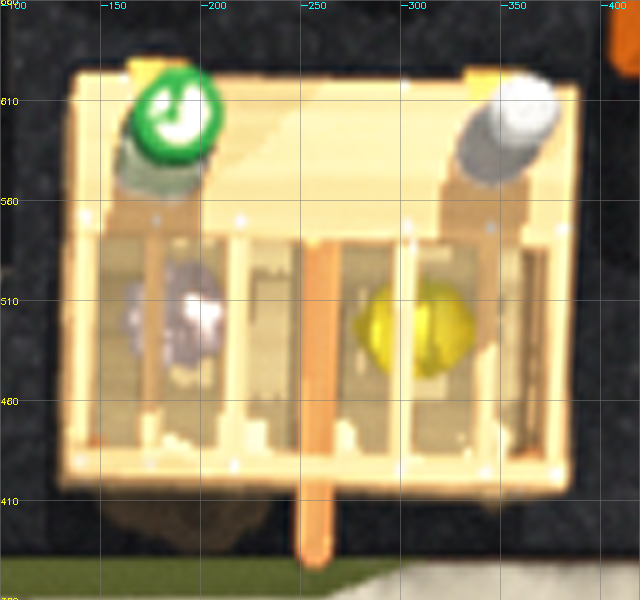

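View pics/rb.png

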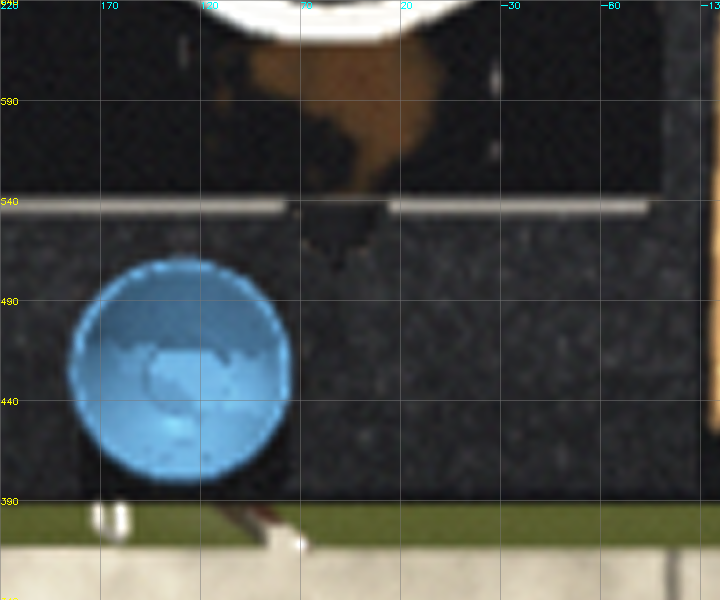

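```bash
cat >> h.py <<'E'
from scipy.spatial.transform import Rotation as R
import math,sys
def plan(tgts,cur=None,smax=1.0):
    """tgts: list of (pos,rpy)"""
    st=env.state()
    p=np.array(st['eef_pos']); r=R.from_euler('xyz',st['tcp_rot'])
    if cur is not None: p=np.array(cur[0],float); r=R.from_euler('xyz',cur[1])
    print('t',round(st['t'],2),'pos',np.round(st['eef_pos'],1),'rpy',np.round(st['tcp_rot'],3),'open',round(st['opening'],2),'F',np.round(st['ft_force'],1),'q',np.round(st['joints'],2))
    rows=[]
    for tp,tr in tgts:
        tp=np.array(tp,float); tr=R.from_euler('xyz',tr)
        D=np.abs(tp-p).max(); rv=(r.inv()*tr).as_rotvec()
        n=max(1,math.ceil(np.linalg.norm(tp-p)/30/smax*0.999),math.ceil(np.abs(rv).max()/.08*0.999))
        for i in range(n):
            k=n-i
            d=np.round(r.inv().apply((tp-p)/k)/30,2); a=np.round((r.inv()*tr).as_rotvec()/k/.08,2)
            d=np.clip(d,-1,1);a=np.clip(a,-1,1)
            rows.append([d.tolist(),a.tolist()])
            p=p+r.apply(d*30); r=r*R.from_rotvec(a*.08)
        rows.append('--')
    c=0
    out=[]
    for x in rows:
        if x=='--': print(out,'| end'); out=[]
        else:
            out.append([[v+0.0 for v in x[0]],[v+0.0 for v in x[1]]])
            if len(out)==5: print(out); out=[]
    print(np.round(p,1),np.round(r.as_euler('xyz'),3))
H=math.pi/2; D=[math.pi,0,H]
E
python3 - <<'E'
from h import *
plan([((582,-176,240),D)])
E
```

```text
t 1.55 pos [142.9 608.4 214.6] rpy [ 3.142 -0.     2.911] open 1.0 F [-0.   0.1  0.8] q [ 1.23  0.49  1.56  0.    1.09 -0.11]
[[[-0.67, -0.74, -0.03], [0.0, 0.0, 0.56]], [[-0.71, -0.71, -0.03], [0.0, 0.0, 0.56]], [[-0.74, -0.67, -0.03], [0.0, 0.0, 0.56]], [[-0.77, -0.64, -0.03], [0.0, 0.0, 0.56]], [[-0.79, -0.6, -0.03], [0.0, 0.0, 0.56]]]
[[[-0.82, -0.57, -0.03], [0.0, 0.0, 0.56]], [[-0.85, -0.53, -0.03], [0.0, 0.0, 0.56]], [[-0.87, -0.49, -0.03], [0.0, 0.0, 0.56]], [[-0.89, -0.45, -0.03], [0.0, 0.0, 0.56]], [[-0.91, -0.41, -0.03], [0.0, 0.0, 0.56]]]
[[[-0.93, -0.37, -0.03], [0.0, 0.0, 0.56]], [[-0.94, -0.33, -0.03], [0.0, 0.0, 0.56]], [[-0.96, -0.29, -0.03], [0.0, 0.0, 0.56]], [[-0.97, -0.25, -0.03], [0.0, 0.0, 0.56]], [[-0.98, -0.2, -0.03], [0.0, 0.0, 0.56]]]
[[[-0.99, -0.16, -0.03], [0.0, 0.0, 0.56]], [[-0.99, -0.11, -0.03], [0.0, 0.0, 0.56]], [[-1.0, -0.07, -0.03], [0.0, 0.0, 0.56]], [[-1.0, -0.02, -0.03], [0.0, 0.0, 0.56]], [[-1.0, 0.02, -0.03], [0.0, 0.0, 0.56]]]
[[[-1.0, 0.07, -0.02], [0.0, 0.0, 0.55]], [[-0.99, 0.11, -0.03], [0.0, 0.0, 0.56]], [[-0.99, 0.15, -0.02], [0.0, 0.0, 0.55]], [[-0.98, 0.2, -0.03], [0.0, 0.0, 0.56]], [[-0.97, 0.24, -0.02], [0.0, 0.0, 0.55]]]
[[[-0.95, 0.28, -0.03], [0.0, 0.0, 0.56]], [[-0.94, 0.32, -0.02], [0.0, 0.0, 0.55]], [[-0.93, 0.37, -0.03], [0.0, 0.0, 0.56]], [[-0.91, 0.4, -0.02], [0.0, 0.0, 0.55]], [[-0.89, 0.45, -0.03], [0.0, 0.0, 0.56]]]
[] | end
[ 582.1 -176.   240.1] [ 3.142 -0.     1.571]
```

>>> drive_tool(increments=[[[-0.67, -0.74, -0.03], [0, 0, 0.56]], [[-0.71, -0.71, -0.03], [0, 0, 0.56]], [[-0.74, -0.67, -0.03], [0, 0, 0.56]], [[-0.77, -0.64, -0.03], [0, 0, 0.56]], [[-0.79, -0.6, -0.03], [0, 0, 0.56]]])

```text
t: 1.97
eef_pos: [216.6, 476.5, 219.2]
tcp_rot: [3.141, 0.0, 2.685]
ft_force: [0.8, 0.0, -0.2]
opening: 0.999
```

>>> drive_tool(increments=[[[-0.82, -0.57, -0.03], [0, 0, 0.56]], [[-0.85, -0.53, -0.03], [0, 0, 0.56]], [[-0.87, -0.49, -0.03], [0, 0, 0.56]], [[-0.89, -0.45, -0.03], [0, 0, 0.56]], [[-0.91, -0.41, -0.03], [0, 0, 0.56]]])

```text
t: 2.38
eef_pos: [290.1, 345.9, 223.8]
tcp_rot: [3.141, 0.0, 2.461]
ft_force: [0.7, 0.4, 0.4]
opening: 1.005
```

```bash
python3 - <<'E'
from h import *
plan([((582,-176,240),D)])
E
```

```text
t 2.38 pos [290.1 345.9 223.8] rpy [3.141 0.    2.461] open 1.0 F [0.7 0.4 0.4] q [ 0.73  0.23  1.95  0.    0.96 -0.16]
[[[-0.93, -0.37, -0.03], [0.0, 0.0, 0.56]], [[-0.94, -0.33, -0.03], [0.0, 0.0, 0.56]], [[-0.95, -0.29, -0.03], [0.0, 0.0, 0.56]], [[-0.97, -0.24, -0.03], [0.0, 0.0, 0.56]], [[-0.98, -0.2, -0.03], [0.0, 0.0, 0.56]]]
[[[-0.98, -0.15, -0.03], [0.0, 0.0, 0.56]], [[-0.99, -0.11, -0.03], [0.0, 0.0, 0.55]], [[-0.99, -0.07, -0.03], [0.0, 0.0, 0.56]], [[-1.0, -0.02, -0.03], [0.0, 0.0, 0.55]], [[-1.0, 0.02, -0.02], [0.0, 0.0, 0.56]]]
[[[-0.99, 0.07, -0.03], [0.0, 0.0, 0.55]], [[-0.99, 0.11, -0.02], [0.0, 0.0, 0.56]], [[-0.98, 0.15, -0.03], [0.0, 0.0, 0.55]], [[-0.98, 0.2, -0.02], [0.0, 0.0, 0.56]], [[-0.97, 0.24, -0.03], [0.0, 0.0, 0.55]]]
[[[-0.96, 0.28, -0.02], [0.0, 0.0, 0.56]], [[-0.94, 0.33, -0.03], [0.0, 0.0, 0.55]], [[-0.93, 0.37, -0.02], [0.0, 0.0, 0.56]], [[-0.91, 0.41, -0.03], [0.0, 0.0, 0.55]], [[-0.89, 0.44, -0.02], [0.01, 0.0, 0.56]]]
[] | end
[ 582.  -176.1  240. ] [-3.141 -0.     1.57 ]
```

>>> drive_tool(increments=[[[-0.93, -0.37, -0.03], [0, 0, 0.56]], [[-0.94, -0.33, -0.03], [0, 0, 0.56]], [[-0.95, -0.29, -0.03], [0, 0, 0.56]], [[-0.97, -0.24, -0.03], [0, 0, 0.56]], [[-0.98, -0.2, -0.03], [0, 0, 0.56]]])

```text
t: 2.8
eef_pos: [363.4, 215.3, 228.4]
tcp_rot: [3.141, 0.0, 2.237]
ft_force: [0.9, 1.2, -0.5]
opening: 0.998
```

>>> drive_tool(increments=[[[-0.98, -0.15, -0.03], [0, 0, 0.56]], [[-0.99, -0.11, -0.03], [0, 0, 0.55]], [[-0.99, -0.07, -0.03], [0, 0, 0.56]], [[-1, -0.02, -0.03], [0, 0, 0.55]], [[-1, 0.02, -0.02], [0, 0, 0.56]]])

```text
t: 3.22
eef_pos: [436.7, 84.9, 232.6]
tcp_rot: [3.141, 0.0, 2.014]
ft_force: [0.8, 0.6, 0.4]
opening: 0.999
```

>>> drive_tool(increments=[[[-0.99, 0.07, -0.03], [0, 0, 0.55]], [[-0.99, 0.11, -0.02], [0, 0, 0.56]], [[-0.98, 0.15, -0.03], [0, 0, 0.55]], [[-0.98, 0.2, -0.02], [0, 0, 0.56]], [[-0.97, 0.24, -0.03], [0, 0, 0.55]]])

```text
t: 3.63
eef_pos: [509.9, -45.3, 236.4]
tcp_rot: [3.141, 0.0, 1.792]
ft_force: [-0.1, 0.7, 0.7]
opening: 1.001
```

>>> drive_tool(increments=[[[-0.96, 0.28, -0.02], [0, 0, 0.56]], [[-0.94, 0.33, -0.03], [0, 0, 0.55]], [[-0.93, 0.37, -0.02], [0, 0, 0.56]], [[-0.91, 0.41, -0.03], [0, 0, 0.55]], [[-0.89, 0.44, -0.02], [0, 0, 0.56]]])

```text
t: 4.05
eef_pos: [583.2, -175.8, 239.9]
tcp_rot: [3.141, -0.0, 1.57]
ft_force: [0.2, -0.0, 0.7]
opening: 1.002
```

```bash
python3 - <<'E'
from h import *
plan([((582,-176,130),D)])
p=snap('wrist','w1.png')
for t in ['jar_green_mid','salt_mid','garlic_mid','lemon_mid']:
        print(t,[(np.round(d['point']).tolist(),round(d['score'],2)) for d in env.tip_of(t,p)[:3]])
print(proj(p,[(582,-176,189),(582,-176,240),(582+48,-176,240),(582-48,-176,240)]).round())
E
```

```text
t 4.05 pos [ 583.2 -175.8  239.9] rpy [ 3.141 -0.     1.57 ] open 1.0 F [ 0.2 -0.   0.7] q [-0.4   0.44  1.57  0.    1.13 -0.4 ]
[[[0.0, -0.01, 0.92], [0.0, 0.0, 0.0]], [[0.0, -0.01, 0.91], [0.0, 0.0, 0.0]], [[0.0, -0.01, 0.92], [0.0, 0.0, 0.0]], [[-0.01, -0.01, 0.91], [0.0, 0.0, -0.01]]] | end
[ 582.  -176.1  130.1] [ 3.141 -0.     1.571]
jar_green_mid [([578.0, -175.0, 136.0], 0.87)]
salt_mid [([504.0, -318.0, 37.0], 0.52)]
garlic_mid []
lemon_mid [([503.0, -314.0, 36.0], 0.72)]
[[259. 213.]
 [259. 241.]
 [342. 241.]
 [176. 241.]]
```

View pics/w1.png

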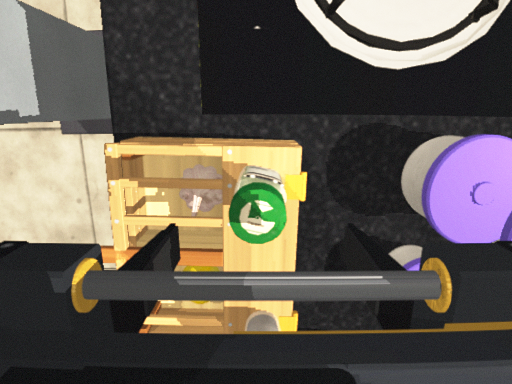

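The cap centre is at (258,212) and I predicted (259,213), so the position agrees. I'll descend to hold it 60 mm above its foot.

>>> drive_tool(increments=[[[0, -0.01, 0.92], [0, 0, 0]], [[0, -0.01, 0.92], [0, 0, 0]], [[0, -0.01, 0.92], [0, 0, 0]], [[0, -0.01, 0.9], [0, 0, 0]]], jaw=0.8)

```text
t: 4.63
eef_pos: [580.9, -173.0, 129.4]
tcp_rot: [3.141, 0.0, 1.574]
ft_force: [0.9, 0.3, -0.7]
opening: 0.902
```

>>> drive_tool(increments=[[[0, 0, 0], [0, 0, 0]], [[0, 0, 0], [0, 0, 0]], [[0, 0, 0], [0, 0, 0]], [[0, 0, 0], [0, 0, 0]], [[0, 0, 0], [0, 0, 0]]], jaw=-1)

```text
t: 5.05
eef_pos: [582.0, -174.4, 131.7]
tcp_rot: [3.139, 0.001, 1.573]
ft_force: [-0.1, -0.8, -0.3]
opening: 0.604
```

>>> drive_tool(increments=[[[0, 0, 0], [0, 0, 0]], [[0, 0, 0], [0, 0, 0]], [[0, 0, 0], [0, 0, 0]]])

```text
t: 5.3
eef_pos: [581.6, -174.4, 130.8]
tcp_rot: [3.141, 0.0, 1.572]
ft_force: [-1.6, 0.0, 5.6]
opening: 0.482
```

>>> drive_tool(increments=[[[0, 0, 0], [0, 0, 0]], [[0, 0, 0], [0, 0, 0]]])

```text
t: 5.47
eef_pos: [581.6, -174.4, 130.8]
tcp_rot: [3.141, 0.0, 1.572]
ft_force: [-1.0, 1.0, 6.4]
opening: 0.485
```

```bash
python3 - <<'E'
from h import *
plan([((582,-174.5,160),D),((470,-80,180),D),((470,-80,43),D)])
E
```

```text
t 5.47 pos [ 581.6 -174.4  130.8] rpy [3.141 0.    1.572] open 0.49 F [-1.   1.   6.4] q [-0.4   0.56  1.69  0.    0.89 -0.4 ]
[[[0.0, 0.01, -0.97], [0.01, 0.0, 0.02]]] | end
[[[0.63, -0.75, -0.13], [0.0, 0.0, 0.0]], [[0.63, -0.74, -0.14], [0.0, 0.0, 0.0]], [[0.63, -0.75, -0.13], [0.0, 0.0, 0.0]], [[0.63, -0.74, -0.14], [0.0, 0.0, 0.0]], [[0.63, -0.75, -0.13], [0.0, 0.0, 0.0]]]
[] | end
[[[0.0, 0.0, 0.91], [0.0, 0.0, 0.0]], [[0.0, 0.0, 0.91], [0.0, 0.0, 0.0]], [[0.0, 0.0, 0.92], [0.0, 0.0, 0.0]], [[0.0, 0.0, 0.91], [0.0, 0.0, 0.0]], [[0.0, 0.0, 0.92], [0.0, 0.0, 0.0]]]
[] | end
[470.  -79.9  42.9] [3.141 0.    1.571]
```

>>> drive_tool(increments=[[[0, 0, -0.6], [0, 0, 0]], [[0, 0, -0.9], [0, 0, 0]], [[0.63, -0.74, -0.13], [0, 0, 0]], [[0.63, -0.74, -0.13], [0, 0, 0]], [[0.63, -0.74, -0.13], [0, 0, 0]]])

```text
t: 5.88
eef_pos: [513.7, -117.2, 186.8]
tcp_rot: [3.141, -0.0, 1.572]
ft_force: [-0.2, -0.4, -0.5]
opening: 0.48
```

>>> drive_tool(increments=[[[0.63, -0.74, 0], [0, 0, 0]], [[0.63, -0.74, 0.2], [0, 0, 0]], [[0, 0, 0.7], [0, 0, 0]], [[0, 0, 0.8], [0, 0, 0]]])

```text
t: 6.22
eef_pos: [470.0, -79.3, 136.7]
tcp_rot: [3.138, 0.001, 1.573]
ft_force: [1.0, 0.0, -1.2]
opening: 0.486
```

```bash
python3 - <<'E'
from h import *
plan([((470,-80,60),D),((470,-80,42),D)])
p=snap('side','s2.png')
print([(np.round(d['point']).tolist(),round(d['score'],2)) for d in env.tip_of('jar_green_mid',p)[:3]])
E
```

```text
t 6.22 pos [470.  -79.3 136.7] rpy [3.138e+00 1.000e-03 1.573e+00] open 0.49 F [ 1.   0.  -1.2] q [-0.31  0.39  2.    0.    0.74 -0.31]
[[[-0.01, 0.0, 0.85], [0.01, 0.0, 0.01]], [[-0.01, 0.0, 0.85], [0.02, 0.01, 0.01]], [[0.0, -0.01, 0.86], [0.01, 0.0, 0.01]]] | end
[[[0.0, 0.0, 0.6], [0.0, 0.0, 0.0]]] | end
[469.9 -80.   41.9] [3.141 0.    1.571]
[([667.0, -449.0, 54.0], 0.78), ([469.0, -78.0, 145.0], 0.5)]
```

View pics/s2.png

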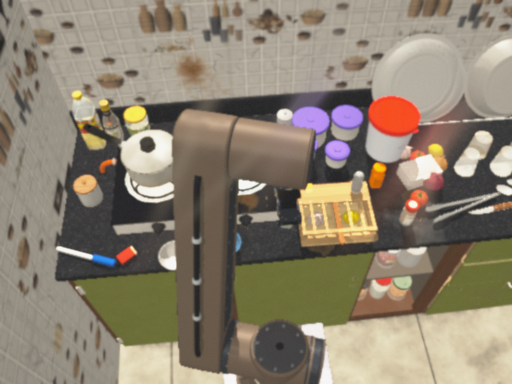

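The jar is off the flap and held. In this view the arm hides it, but the network puts it at z 145, as expected. Lowering it now.

>>> drive_tool(increments=[[[0, 0, 0.85], [0, 0, 0]], [[0, 0, 0.85], [0, 0, 0]], [[0, 0, 0.8], [0, 0, 0]], [[0, 0, 0.5], [0, 0, 0]], [[0, 0, 0.08], [0, 0, 0]]])

```text
t: 6.73
eef_pos: [469.9, -80.0, 42.0]
tcp_rot: [-3.139, -0.001, 1.572]
ft_force: [-2.9, 0.4, 2.3]
opening: 0.484
```

>>> drive_tool(increments=[[[0, 0, 0], [0, 0, 0]], [[0, 0, 0], [0, 0, 0]]])

```text
t: 6.9
eef_pos: [471.0, -80.2, 44.4]
tcp_rot: [3.14, 0.0, 1.572]
ft_force: [-0.1, -0.4, -1.4]
opening: 0.483
```

>>> drive_tool(increments=[[[0, 0, 0.05], [0, 0, 0]], [[0, 0, 0.04], [0, 0, 0]], [[0, 0, 0], [0, 0, 0]]])

```text
t: 7.15
eef_pos: [470.8, -80.2, 41.7]
tcp_rot: [3.14, 0.001, 1.572]
ft_force: [-1.3, -1.0, 6.9]
opening: 0.488
```

>>> drive_tool(increments=[[[0, 0, 0], [0, 0, 0]], [[0, 0, 0], [0, 0, 0]], [[0, 0, 0], [0, 0, 0]], [[0, 0, 0], [0, 0, 0]]], jaw=0.6)

```text
t: 7.48
eef_pos: [470.4, -80.0, 40.8]
tcp_rot: [3.141, 0.0, 1.573]
ft_force: [0.9, -0.7, 0.2]
opening: 0.708
```

>>> drive_tool(increments=[[[0, 0, -0.5], [0, 0, 0]], [[0, 0, -1], [0, 0, 0]], [[0, 0, -1], [0, 0, 0]], [[0, 0, -1], [0, 0, 0]], [[0, 0, -1], [0, 0, 0]]])

```text
t: 7.9
eef_pos: [469.9, -79.9, 177.1]
tcp_rot: [-3.141, -0.0, 1.572]
ft_force: [0.1, -0.5, -0.4]
opening: 0.801
```

```bash
python3 - <<'E'
from h import *
plan([((583,-344.5,235),D),((583,-344.5,121),D)])
p=snap('wrist','w3.png')
print([(np.round(d['point']).tolist(),round(d['score'],2)) for d in env.tip_of('jar_green_mid',p)[:3]])
E
```

```text
t 7.9 pos [469.9 -79.9 177.1] rpy [-3.141 -0.     1.572] open 0.8 F [ 0.1 -0.5 -0.4] q [-0.31  0.33  1.96  0.    0.85 -0.31]
[[[-0.88, 0.38, -0.19], [0.0, 0.0, 0.0]], [[-0.88, 0.37, -0.19], [0.0, 0.0, 0.0]], [[-0.88, 0.38, -0.19], [0.0, 0.0, 0.0]], [[-0.88, 0.37, -0.19], [0.0, 0.0, 0.0]], [[-0.88, 0.38, -0.2], [0.0, 0.0, 0.0]]]
[[[-0.89, 0.37, -0.19], [0.0, 0.0, 0.0]], [[-0.88, 0.38, -0.2], [0.0, 0.0, 0.01]], [[-0.89, 0.38, -0.19], [0.0, 0.0, 0.0]], [[-0.88, 0.37, -0.2], [0.0, 0.0, 0.01]], [[-0.89, 0.38, -0.19], [0.0, 0.0, 0.0]]]
[] | end
[[[0.0, 0.0, 0.95], [0.0, 0.0, 0.0]], [[0.0, 0.0, 0.95], [0.0, 0.0, 0.0]], [[0.0, 0.0, 0.95], [0.0, 0.0, 0.0]], [[0.0, 0.0, 0.95], [0.0, 0.0, 0.0]]] | end
[ 583.1 -344.6  120.9] [-3.141 -0.     1.571]
[([468.0, -82.0, 50.0], 0.89)]
```

View pics/w3.png

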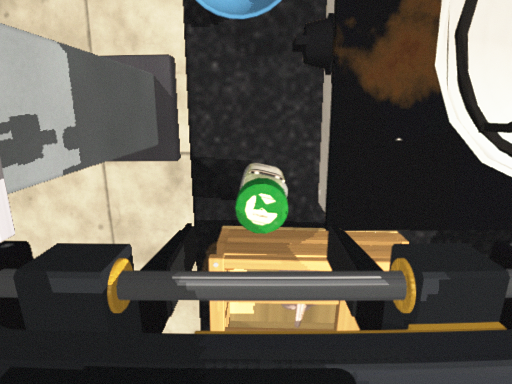

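The jar stands upright on the worktop, its cap at (262,206), and reads (468,-82,50). Next is the shaker.

>>> drive_tool(increments=[[[-0.88, 0.38, -0.2], [0, 0, 0]], [[-0.88, 0.38, -0.2], [0, 0, 0]], [[-0.88, 0.38, -0.2], [0, 0, 0]], [[-0.88, 0.38, -0.2], [0, 0, 0]], [[-0.88, 0.38, -0.2], [0, 0, 0]]])

```text
t: 8.42
eef_pos: [527.6, -213.1, 205.0]
tcp_rot: [-3.141, -0.001, 1.572]
ft_force: [0.2, 0.9, -0.9]
opening: 0.799
```

>>> drive_tool(increments=[[[-0.88, 0.38, -0.2], [0, 0, 0]], [[-0.88, 0.38, -0.2], [0, 0, 0]], [[-0.88, 0.38, -0.2], [0, 0, 0]], [[-0.88, 0.37, -0.2], [0, 0, 0]], [[-0.88, 0.37, -0.2], [0, 0, 0]]])

```text
t: 8.83
eef_pos: [584.3, -345.1, 234.6]
tcp_rot: [-3.14, -0.001, 1.572]
ft_force: [-0.0, 0.2, -0.9]
opening: 0.798
```

```bash
python3 - <<'E'
from h import *
plan([((583,-344.5,121),D)])
p=snap('wrist','w4.png')
print([(np.round(d['point']).tolist(),round(d['score'],2)) for d in env.tip_of('salt_mid',p)[:3]])
print(proj(p,[(583,-344.5,179)]).round())
E
```

```text
t 8.83 pos [ 584.3 -345.1  234.6] rpy [-3.140e+00 -1.000e-03  1.572e+00] open 0.8 F [-0.   0.2 -0.9] q [-0.63  0.55  1.39  0.    1.2  -0.63]
[[[0.0, -0.01, 0.95], [0.0, 0.0, 0.0]], [[0.01, -0.01, 0.95], [0.0, 0.0, 0.01]], [[0.0, -0.01, 0.94], [-0.01, -0.01, 0.0]], [[0.01, -0.01, 0.95], [0.0, 0.0, 0.01]]] | end
[ 583.  -344.4  120.9] [-3.141 -0.     1.571]
[([585.0, -345.0, 132.0], 0.62)]
[[259. 210.]]
```

View pics/w4.png

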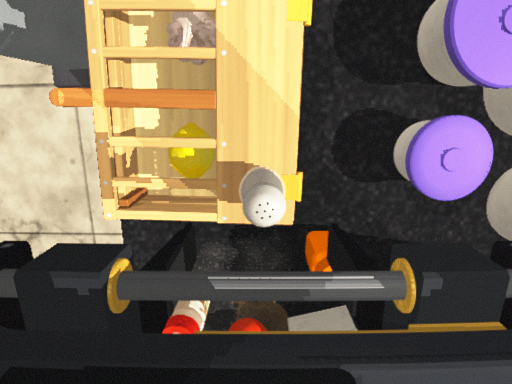

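The dome's centre is at (264,208), about 2 mm ahead of the prediction, so I'll use x=585. The orange look-alike at (317,250) is clear of the hand.

>>> drive_tool(increments=[[[0, 0.01, 0.95], [0, 0, 0]], [[0, 0.01, 0.95], [0, 0, 0]], [[0, 0.01, 0.95], [0, 0, 0]], [[0, 0, 0.9], [0, 0, 0]]])

```text
t: 9.27
eef_pos: [584.3, -342.9, 120.6]
tcp_rot: [-3.14, -0.001, 1.573]
ft_force: [0.5, -0.6, -0.4]
opening: 0.801
```

>>> drive_tool(increments=[[[0, 0, 0], [0, 0, 0]], [[0, 0, 0], [0, 0, 0]], [[0, 0, 0], [0, 0, 0]], [[0, 0, 0], [0, 0, 0]], [[0, 0, 0], [0, 0, 0]]], jaw=-1)

```text
t: 9.68
eef_pos: [585.5, -344.1, 124.8]
tcp_rot: [3.14, 0.001, 1.572]
ft_force: [-0.0, 0.1, -0.2]
opening: 0.511
```

>>> drive_tool(increments=[[[0, 0, 0], [0, 0, 0]], [[0, 0, 0], [0, 0, 0]], [[0, 0, 0], [0, 0, 0]], [[0, 0, 0], [0, 0, 0]]])

```text
t: 10.02
eef_pos: [585.1, -344.0, 124.3]
tcp_rot: [3.141, 0.001, 1.572]
ft_force: [-2.1, 0.2, 6.9]
opening: 0.413
```

```bash
python3 - <<'E'
from h import *
plan([((585,-345,170),D),((530,-235,215),D),((470,-5,170),D),((470,-5,60),D),((470,-5,33),D)])
E
```

```text
t 10.02 pos [ 585.1 -344.   124.3] rpy [3.141e+00 1.000e-03 1.572e+00] open 0.41 F [-2.1  0.2  6.9] q [-0.63  0.66  1.51 -0.    0.98 -0.63]
[[[-0.02, 0.0, -0.76], [0.01, 0.0, 0.01]], [[-0.02, 0.0, -0.76], [0.0, 0.01, 0.01]]] | end
[[[0.73, -0.37, -0.3], [0.0, 0.0, 0.0]], [[0.74, -0.37, -0.3], [0.0, 0.0, 0.0]], [[0.73, -0.37, -0.3], [0.0, 0.0, 0.0]], [[0.74, -0.36, -0.3], [0.0, 0.0, 0.0]], [[0.73, -0.37, -0.3], [0.0, 0.0, 0.0]]]
[] | end
[[[0.85, -0.22, 0.17], [0.0, 0.0, 0.0]], [[0.85, -0.22, 0.17], [0.0, 0.0, 0.0]], [[0.85, -0.22, 0.17], [0.0, 0.0, 0.0]], [[0.85, -0.22, 0.16], [0.0, 0.0, 0.0]], [[0.85, -0.22, 0.17], [0.0, 0.0, 0.0]]]
[[[0.85, -0.22, 0.16], [0.0, 0.0, 0.0]], [[0.86, -0.22, 0.17], [0.0, 0.0, 0.0]], [[0.85, -0.23, 0.16], [0.0, 0.0, 0.0]], [[0.86, -0.22, 0.17], [0.0, 0.0, 0.0]]] | end
[[[0.0, 0.0, 0.92], [0.0, 0.0, 0.0]], [[0.0, 0.0, 0.91], [0.0, 0.0, 0.0]], [[0.0, 0.0, 0.92], [0.0, 0.0, 0.0]], [[0.0, -0.01, 0.91], [0.0, 0.0, 0.0]]] | end
[[[0.0, 0.0, 0.9], [0.0, 0.0, 0.0]]] | end
[469.9  -4.9  33.1] [ 3.141 -0.     1.571]
```

The opening is only 39 mm, so the pads are on the tapered part. I'll regrip 10 mm lower.

>>> drive_tool(increments=[[[0, 0, 0], [0, 0, 0]], [[0, 0, 0], [0, 0, 0]], [[0, 0, 0.15], [0, 0, 0]], [[0, 0, 0.15], [0, 0, 0]]], jaw=0.2)

```text
t: 10.35
eef_pos: [585.1, -343.8, 113.8]
tcp_rot: [3.141, 0.0, 1.572]
ft_force: [-0.9, 0.7, 0.2]
opening: 0.589
```

>>> drive_tool(increments=[[[0, 0, 0.05], [0, 0, 0]], [[0, 0, 0], [0, 0, 0]], [[0, 0, 0], [0, 0, 0]], [[0, 0, 0], [0, 0, 0]]], jaw=-1)

```text
t: 10.68
eef_pos: [584.9, -343.8, 112.4]
tcp_rot: [-3.141, -0.0, 1.572]
ft_force: [-0.3, -0.7, -1.2]
opening: 0.436
```

>>> drive_tool(increments=[[[0, 0, 0], [0, 0, 0]], [[0, 0, 0], [0, 0, 0]]])

```text
t: 10.85
eef_pos: [585.0, -343.8, 112.6]
tcp_rot: [-3.142, -0.0, 1.572]
ft_force: [-0.1, -0.0, -1.0]
opening: 0.433
```

>>> drive_tool(increments=[[[0, 0, -0.5], [0, 0, 0]], [[0, 0, -0.9], [0, 0, 0]], [[0, 0, -0.9], [0, 0, 0]], [[0.73, -0.37, -0.3], [0, 0, 0]], [[0.73, -0.37, -0.3], [0, 0, 0]]])

```text
t: 11.27
eef_pos: [562.7, -300.3, 200.8]
tcp_rot: [3.14, 0.001, 1.571]
ft_force: [0.3, 0.4, -1.6]
opening: 0.436
```

>>> drive_tool(increments=[[[0.73, -0.37, -0.3], [0, 0, 0]], [[0.73, -0.37, -0.3], [0, 0, 0]], [[0.73, -0.37, -0.1], [0, 0, 0]], [[0.85, -0.22, 0], [0, 0, 0]], [[0.85, -0.22, 0], [0, 0, 0]]])

```text
t: 11.68
eef_pos: [515.4, -182.5, 221.1]
tcp_rot: [3.141, 0.0, 1.572]
ft_force: [0.0, 0.9, -0.7]
opening: 0.438
```

>>> drive_tool(increments=[[[0.85, -0.22, 0], [0, 0, 0]], [[0.85, -0.22, 0], [0, 0, 0]], [[0.85, -0.22, 0.1], [0, 0, 0]], [[0.85, -0.22, 0.1], [0, 0, 0]], [[0.85, -0.22, 0.1], [0, 0, 0]]])

```text
t: 12.1
eef_pos: [482.3, -54.8, 211.8]
tcp_rot: [3.141, 0.0, 1.572]
ft_force: [0.4, -0.6, -0.8]
opening: 0.435
```

```bash
python3 - <<'E'
from h import *
plan([((470,-5,170),D),((470,-5,27),D)])
E
```

```text
t 12.1 pos [482.3 -54.8 211.8] rpy [3.141 0.    1.572] open 0.43 F [ 0.4 -0.6 -0.8] q [-0.25  0.3   1.9   0.    0.95 -0.25]
[[[0.55, -0.14, 0.46], [0.0, 0.0, 0.01]], [[0.56, -0.14, 0.47], [0.0, 0.0, 0.0]], [[0.55, -0.13, 0.46], [0.01, 0.0, 0.01]]] | end
[[[0.0, 0.0, 0.95], [0.0, 0.0, 0.0]], [[0.0, 0.0, 0.95], [0.0, 0.0, 0.0]], [[0.0, 0.0, 0.96], [0.0, 0.0, 0.0]], [[0.0, 0.0, 0.95], [0.0, 0.0, 0.0]], [[0.0, 0.0, 0.96], [0.0, 0.0, 0.0]]]
[] | end
[470.  -5.  27.] [-3.142  0.     1.571]
```

>>> drive_tool(increments=[[[0.85, -0.2, 0.3], [0, 0, 0]], [[0.8, -0.2, 0.4], [0, 0, 0]], [[0, 0, 0.9], [0, 0, 0]], [[0, 0, 0.95], [0, 0, 0]], [[0, 0, 0.95], [0, 0, 0]]])

```text
t: 12.52
eef_pos: [470.9, -6.0, 106.2]
tcp_rot: [3.139, 0.0, 1.574]
ft_force: [0.7, -1.0, -2.6]
opening: 0.436
```

>>> drive_tool(increments=[[[0, 0, 0.95], [0, 0, 0]], [[0, 0, 0.95], [0, 0, 0]], [[0, 0, 0.5], [0, 0, 0]], [[0, 0, 0.1], [0, 0, 0]], [[0, 0, 0], [0, 0, 0]]])

```text
t: 12.93
eef_pos: [470.5, -6.4, 31.1]
tcp_rot: [-3.14, -0.0, 1.572]
ft_force: [0.7, 0.6, -1.5]
opening: 0.435
```

>>> drive_tool(increments=[[[0, 0, 0.14], [0, 0, 0]], [[0, 0, 0.06], [0, 0, 0]], [[0, 0, 0], [0, 0, 0]], [[0, 0, 0], [0, 0, 0]]])

```text
t: 13.27
eef_pos: [471.0, -6.5, 26.3]
tcp_rot: [3.14, 0.0, 1.572]
ft_force: [-0.1, -0.2, -0.5]
opening: 0.434
```

>>> drive_tool(increments=[[[0, 0, 0.06], [0, 0, 0]], [[0, 0, 0.04], [0, 0, 0]], [[0, 0, 0], [0, 0, 0]]])

```text
t: 13.52
eef_pos: [471.0, -6.5, 23.1]
tcp_rot: [3.141, 0.0, 1.573]
ft_force: [0.0, -0.6, 6.0]
opening: 0.436
```

>>> drive_tool(increments=[[[0, 0, 0], [0, 0, 0]], [[0, 0, 0], [0, 0, 0]], [[0, 0, 0], [0, 0, 0]], [[0, 0, -0.3], [0, 0, 0]]], jaw=0.5)

```text
t: 13.85
eef_pos: [470.2, -6.4, 30.9]
tcp_rot: [-3.14, -0.0, 1.572]
ft_force: [-0.7, -0.6, -0.6]
opening: 0.665
```

>>> drive_tool(increments=[[[0, 0, -0.8], [0, 0, 0]], [[0, 0, -1], [0, 0, 0]], [[0, 0, -1], [0, 0, 0]], [[0, 0, -1], [0, 0, 0]], [[0, 0, -1], [0, 0, 0]]])

```text
t: 14.27
eef_pos: [470.3, -6.4, 177.8]
tcp_rot: [3.141, -0.0, 1.572]
ft_force: [0.8, -1.1, 0.5]
opening: 0.75
```

```bash
cat >> h.py <<'E'
def tabpose(th,a,tab=(393,-257),byaw=-0.025,L=228,back=0):
    u=np.array([math.cos(byaw),math.sin(byaw),0]); hinge=np.array([tab[0],tab[1],84])+228*u
    G=hinge-L*math.cos(th)*u+np.array([0,0,L*math.sin(th)])
    rpy=[math.pi,-a,byaw]; z=R.from_euler('xyz',rpy).apply([0,0,1])
    return G+(19-back)*z, rpy
E
python3 - <<'E'
from h import *
A=.3
P0,r0=tabpose(0,A); P1,_=tabpose(0,A,back=70)
print(P0,P1)
plan([(P1+[0,0,60],r0),(P1,r0),(P0,r0)])
p=snap('wrist','w5.png')
for t in ['jar_green_mid','salt_mid']:
  print([(np.round(d['point']).tolist(),round(d['score'],2)) for d in env.tip_of(t,p)[:3]])
E
```

```text
[ 398.61312937 -257.14035748   65.84860671] [ 377.93317907 -256.62325098  132.72216095]
t 14.27 pos [470.3  -6.4 177.8] rpy [ 3.141 -0.     1.572] open 0.75 F [ 0.8 -1.1  0.5] q [-0.15  0.32  1.97  0.    0.85 -0.16]
[[[-0.42, -0.15, -0.02], [-0.15, 0.15, 0.99]], [[-0.43, -0.12, -0.03], [-0.15, 0.15, 0.99]], [[-0.43, -0.09, -0.04], [-0.15, 0.15, 0.99]], [[-0.44, -0.05, -0.04], [-0.15, 0.14, 0.99]], [[-0.44, -0.02, -0.05], [-0.15, 0.15, 0.99]]]
[[[-0.44, 0.02, -0.06], [-0.15, 0.14, 0.99]], [[-0.44, 0.06, -0.06], [-0.15, 0.15, 0.99]], [[-0.43, 0.09, -0.06], [-0.15, 0.14, 0.99]], [[-0.42, 0.13, -0.07], [-0.15, 0.15, 0.99]], [[-0.41, 0.16, -0.07], [-0.15, 0.14, 0.99]]]
[[[-0.4, 0.19, -0.07], [-0.15, 0.15, 0.99]], [[-0.38, 0.22, -0.08], [-0.15, 0.14, 0.99]], [[-0.36, 0.25, -0.08], [-0.15, 0.15, 0.99]], [[-0.34, 0.28, -0.08], [-0.15, 0.14, 0.99]], [[-0.31, 0.31, -0.08], [-0.15, 0.15, 0.99]]]
[[[-0.28, 0.33, -0.08], [-0.15, 0.14, 0.99]], [[-0.26, 0.36, -0.07], [-0.15, 0.15, 0.99]], [[-0.23, 0.38, -0.07], [-0.15, 0.14, 0.99]], [[-0.19, 0.39, -0.07], [-0.15, 0.15, 0.99]], [[-0.16, 0.41, -0.07], [-0.15, 0.14, 0.99]]]
[] | end
[[[-0.3, 0.0, 0.96], [0.0, 0.0, 0.0]], [[-0.29, 0.0, 0.95], [0.0, 0.0, 0.0]]] | end
[[[0.0, 0.0, 0.78], [0.0, 0.0, 0.0]], [[0.0, 0.0, 0.78], [0.0, 0.0, 0.0]], [[0.0, 0.0, 0.77], [0.0, 0.0, 0.0]]] | end
[ 398.7 -257.3   66. ] [ 3.142 -0.3   -0.025]
[([466.0, -83.0, 49.0], 0.64)]
[([471.0, -6.0, 46.0], 0.77)]
```

View pics/w5.png

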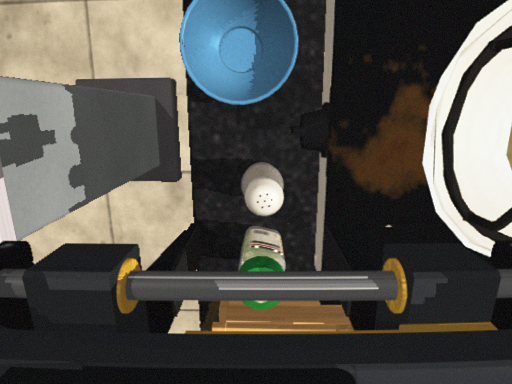

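The shaker (264,190) and the jar (262,270) both stand upright on the worktop. Now to the tab, with the jaws across it and the hand tilted forward by 0.3 rad.

>>> drive_tool(increments=[[[-0.42, -0.15, -0.02], [-0.15, 0.15, 0.99]], [[-0.43, -0.12, -0.03], [-0.15, 0.15, 0.99]], [[-0.43, -0.09, -0.04], [-0.15, 0.15, 0.99]], [[-0.44, -0.05, -0.04], [-0.15, 0.14, 0.99]], [[-0.44, -0.02, -0.05], [-0.15, 0.15, 0.99]]])

```text
t: 14.83
eef_pos: [446.8, -69.3, 178.1]
tcp_rot: [3.096, -0.07, 1.174]
ft_force: [1.1, -0.8, 0.2]
opening: 0.747
```

>>> drive_tool(increments=[[[-0.44, 0.02, -0.06], [-0.15, 0.14, 0.99]], [[-0.44, 0.06, -0.06], [-0.15, 0.15, 0.99]], [[-0.43, 0.09, -0.06], [-0.15, 0.14, 0.99]], [[-0.42, 0.13, -0.07], [-0.15, 0.15, 0.99]], [[-0.41, 0.16, -0.07], [-0.15, 0.14, 0.99]]])

```text
t: 15.25
eef_pos: [424.0, -131.9, 182.1]
tcp_rot: [3.08, -0.15, 0.779]
ft_force: [-0.3, 0.0, -0.1]
opening: 0.748
```

>>> drive_tool(increments=[[[-0.4, 0.19, -0.07], [-0.15, 0.15, 0.99]], [[-0.38, 0.22, -0.08], [-0.15, 0.14, 0.99]], [[-0.36, 0.25, -0.08], [-0.15, 0.15, 0.99]], [[-0.34, 0.28, -0.08], [-0.15, 0.14, 0.99]], [[-0.31, 0.31, -0.08], [-0.15, 0.15, 0.99]]])

```text
t: 15.67
eef_pos: [400.4, -194.4, 186.1]
tcp_rot: [3.096, -0.231, 0.379]
ft_force: [0.5, -0.1, 1.0]
opening: 0.752
```

>>> drive_tool(increments=[[[-0.28, 0.33, -0.08], [-0.15, 0.14, 0.99]], [[-0.26, 0.36, -0.07], [-0.15, 0.15, 0.99]], [[-0.23, 0.38, -0.07], [-0.15, 0.14, 0.99]], [[-0.19, 0.39, -0.07], [-0.15, 0.15, 0.99]], [[-0.16, 0.41, -0.07], [-0.15, 0.14, 0.99]]], jaw=0.3)

```text
t: 16.08
eef_pos: [377.7, -257.0, 189.6]
tcp_rot: [-3.139, -0.299, -0.03]
ft_force: [0.3, 0.9, 0.4]
opening: 0.655
```

```bash
python3 - <<'E'
from h import *
p=snap('wrist','w6.png')
print([(np.round(d['point']).tolist(),round(d['score'],2)) for d in env.tip_of('flap_tab',p)[:3]])
A=.3
P0,r0=tabpose(0,A); P1,_=tabpose(0,A,back=70)
plan([(P1,r0),(P0,r0)])
p=snap('top','t6.png')
print([(np.round(d['point']).tolist(),round(d['score'],2)) for d in env.tip_of('flap_tab',p)[:3]])
E
```

```text
[([393.0, -260.0, 86.0], 0.75)]
t 16.18 pos [ 377.6 -257.5  189.7] rpy [-3.14  -0.299 -0.029] open 0.65 F [ 0.   0.6 -0. ] q [-0.88  0.22  2.14  0.39  0.63  0.42]
[[[-0.27, -0.01, 0.91], [0.0, 0.01, -0.02]], [[-0.28, -0.02, 0.91], [0.0, 0.01, -0.03]]] | end
[[[0.0, 0.0, 0.78], [0.0, 0.0, 0.0]], [[0.0, 0.0, 0.78], [0.0, 0.0, 0.0]], [[0.0, 0.0, 0.77], [0.0, 0.0, 0.0]]] | end
[ 398.6 -257.1   65.9] [-3.141 -0.3   -0.025]
[([394.0, -257.0, 80.0], 0.85)]
```

View pics/w6.png

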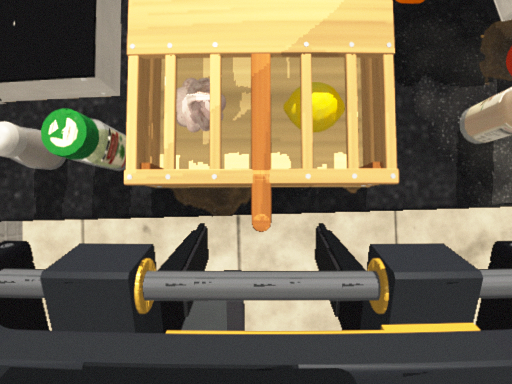

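The tab, at (261,210), is centred between the fingers. I'll go down and grip it.

>>> drive_tool(increments=[[[-0.27, 0.01, 0.91], [0, 0, 0]], [[-0.28, 0, 0.91], [0, 0, 0]], [[0, 0, 0.78], [0, 0, 0]], [[0, 0, 0.78], [0, 0, 0]], [[0, 0, 0.7], [0, 0, 0]]])

```text
t: 16.7
eef_pos: [398.9, -256.7, 67.1]
tcp_rot: [-3.142, -0.298, -0.022]
ft_force: [0.8, -0.0, 0.1]
opening: 0.652
```

>>> drive_tool(increments=[[[0, 0, 0.05], [0, 0, 0]], [[0, 0, 0], [0, 0, 0]], [[0, 0, 0], [0, 0, 0]], [[0, 0, 0], [0, 0, 0]], [[0, 0, 0], [0, 0, 0]]], jaw=-1)

```text
t: 17.12
eef_pos: [399.4, -257.8, 68.4]
tcp_rot: [3.14, -0.301, -0.024]
ft_force: [-1.0, -0.5, 0.6]
opening: 0.359
```

>>> drive_tool(increments=[[[0, 0, 0], [0, 0, 0]], [[0, 0, 0], [0, 0, 0]], [[0, 0, 0], [0, 0, 0]]])

```text
t: 17.37
eef_pos: [399.3, -257.2, 67.8]
tcp_rot: [-3.141, -0.3, -0.025]
ft_force: [-1.5, 4.2, 6.3]
opening: 0.185
```

```bash
python3 - <<'E'
from h import *
st=env.state()
# tab from gripped pose
r=R.from_euler('xyz',st['tcp_rot']); G=st['eef_pos']-19*r.apply([0,0,1]); print('G',G)
t=[]
for i in range(1,13):
    th=i*0.1; t.append(tabpose(th,.3-0.5*th,tab=tuple(G[:2])))
    # shift z error
    t[-1]=(t[-1][0]+[0,0,G[2]-84],t[-1][1])
plan(t)
E
```

```text
G [ 393.65726996 -257.05740755   85.96908703]
t 17.37 pos [ 399.3 -257.2   67.8] rpy [-3.141 -0.3   -0.025] open 0.19 F [-1.5  4.2  6.3] q [-0.84  0.48  2.23  0.78  0.31  0.03]
[[[0.23, 0.0, -0.71], [-0.01, -0.63, 0.0]]] | end
[[[0.26, 0.0, -0.7], [0.0, -0.62, 0.0]]] | end
[[[0.3, 0.0, -0.69], [0.0, -0.63, 0.0]]] | end
[[[0.33, 0.0, -0.67], [0.0, -0.62, 0.0]]] | end
[[[0.37, 0.0, -0.65], [0.0, -0.63, 0.0]]] | end
[[[0.4, 0.0, -0.62], [0.0, -0.62, 0.0]]] | end
[[[0.42, 0.0, -0.61], [0.0, -0.63, 0.0]]] | end
[[[0.46, 0.0, -0.58], [0.0, -0.62, 0.0]]] | end
[[[0.49, 0.0, -0.56], [0.0, -0.63, 0.0]]] | end
[[[0.51, 0.0, -0.53], [0.0, -0.62, 0.0]]] | end
[[[0.54, 0.0, -0.5], [0.0, -0.63, 0.0]]] | end
[[[0.56, 0.0, -0.47], [0.0, -0.62, 0.0]]] | end
[ 533.2 -260.5  280.2] [-3.142  0.3   -0.025]
```

>>> drive_tool(increments=[[[0.23, 0, -0.71], [0, -0.63, 0]], [[0.26, 0, -0.7], [0, -0.62, 0]], [[0.3, 0, -0.69], [0, -0.63, 0]]])

```text
t: 17.62
eef_pos: [404.8, -257.4, 117.9]
tcp_rot: [-3.136, -0.188, -0.024]
ft_force: [14.6, 10.5, -5.9]
opening: 0.185
```

>>> drive_tool(increments=[[[0.33, 0, -0.67], [0, -0.62, 0]], [[0.37, 0, -0.65], [0, -0.63, 0]], [[0.4, 0, -0.62], [0, -0.62, 0]]])

```text
t: 17.87
eef_pos: [429.8, -257.8, 181.9]
tcp_rot: [-3.136, -0.038, -0.021]
ft_force: [1.4, -2.9, -6.0]
opening: 0.189
```

>>> drive_tool(increments=[[[0.42, 0, -0.61], [0, -0.63, 0]], [[0.46, 0, -0.58], [0, -0.62, 0]], [[0.49, 0, -0.56], [0, -0.63, 0]]])

```text
t: 18.12
eef_pos: [471.7, -258.8, 234.0]
tcp_rot: [-3.136, 0.111, -0.02]
ft_force: [-0.2, -5.4, -6.2]
opening: 0.183
```

>>> drive_tool(increments=[[[0.51, 0, -0.53], [0, -0.62, 0]], [[0.54, 0, -0.5], [0, -0.63, 0]], [[0.56, 0, -0.47], [0, -0.62, 0]], [[0, 0, 0], [0, 0, 0]]])

```text
t: 18.45
eef_pos: [528.7, -260.3, 271.7]
tcp_rot: [-3.136, 0.26, -0.018]
ft_force: [-8.8, -1.9, 21.4]
opening: 0.186
```

```bash
python3 - <<'E'
from h import *
p=snap('wrist','w7.png')
st=env.state()
r=R.from_euler('xyz',st['tcp_rot']); G=st['eef_pos']-19*r.apply([0,0,1]); print('G',G,st['joints'].round(2))
print([(np.round(d['point']).tolist(),round(d['score'],2)) for d in env.tip_of('flap_tab',p)[:3]])
p=snap('side','s7.png')
E
```

```text
G [ 532.44152651 -260.49216463  289.65168304] [-0.52  0.49  1.43 -0.12  1.46  1.1 ]
[([527.0, -261.0, 289.0], 0.9), ([469.0, -6.0, 43.0], 0.62), ([500.0, -318.0, 38.0], 0.37)]
```

View pics/w7.png

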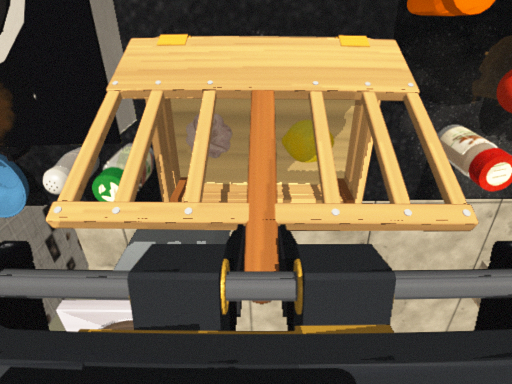

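View pics/s7.png

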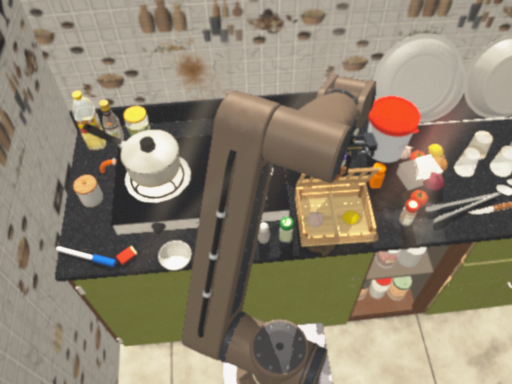

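The flap is at about 1.17 rad. The garlic is at (210,135), the lemon at (305,140), and the shaker and jar are still standing. I'll continue to about 1.75 rad.

```bash
python3 - <<'E'
from h import *
t=[]
for i in range(1,8):
    th=1.2+i*0.08; t.append(tabpose(th,-.3-0.03*i,tab=(393.7,-257),L=226))
plan(t,cur=((533.2,-260.5,280.2),[-3.142,.3,-.025]))
E
```

```text
t 18.6 pos [ 526.8 -260.3  270.9] rpy [-3.136  0.257 -0.019] open 0.19 F [-5.4 -0.2 12.1] q [-0.52  0.49  1.43 -0.12  1.45  1.1 ]
[[[0.53, 0.0, -0.25], [0.01, -0.37, 0.0]]] | end
[[[0.49, 0.0, -0.33], [0.0, -0.38, 0.0]]] | end
[[[0.5, 0.0, -0.3], [0.0, -0.38, 0.0]]] | end
[[[0.51, 0.0, -0.28], [0.0, -0.37, 0.0]]] | end
[[[0.53, 0.0, -0.25], [0.0, -0.38, 0.0]]] | end
[[[0.54, 0.0, -0.23], [0.0, -0.37, 0.0]]] | end
[[[0.55, 0.0, -0.19], [0.0, -0.38, 0.0]]] | end
[ 654.7 -263.5  289.3] [-3.141  0.51  -0.025]
```

>>> drive_tool(increments=[[[0.53, 0, -0.25], [0, -0.37, 0]], [[0.49, 0, -0.33], [0, -0.38, 0]], [[0.5, 0, -0.3], [0, -0.38, 0]]])

```text
t: 18.85
eef_pos: [576.7, -261.5, 286.8]
tcp_rot: [-3.137, 0.35, -0.02]
ft_force: [-9.6, -2.0, 25.6]
opening: 0.186
```

>>> drive_tool(increments=[[[0.51, 0, -0.28], [0, -0.37, 0]], [[0.53, 0, -0.25], [0, -0.38, 0]], [[0.54, 0, -0.23], [0, -0.37, 0]], [[0.55, 0, -0.19], [0, -0.38, 0]], [[0, 0, 0], [0, 0, 0]]])

```text
t: 19.27
eef_pos: [650.1, -263.4, 287.6]
tcp_rot: [-3.14, 0.464, -0.019]
ft_force: [4.9, -4.6, 30.6]
opening: 0.192
```

```bash
python3 - <<'E'
from h import *
st=env.state()
r=R.from_euler('xyz',st['tcp_rot']); G=st['eef_pos']-19*r.apply([0,0,1]); print('G',G,st['joints'].round(2),st['eef_pos'],st['tcp_rot'],st['ft_force'])
p=snap('wrist','w8.png')
E
```

```text
G [ 658.59106451 -263.55970287  304.58285136] [-0.41  0.77  0.9  -0.18  1.89  1.16] [ 650.08574188 -263.35863003  287.59405927] [-3.13963045  0.46427001 -0.01925427] [ 4.9177864  -4.61698477 30.56039731]
```

View pics/w8.png

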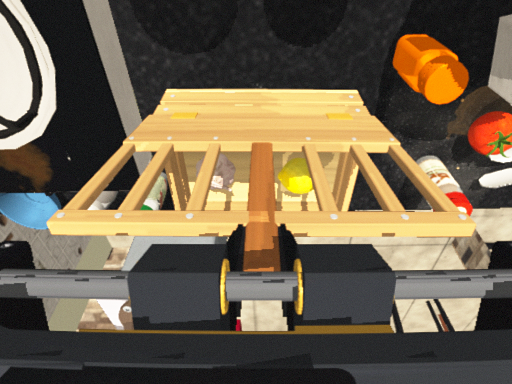

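>>> drive_tool(increments=[[[0, 0, -0.15], [0, 0, 0]], [[0, 0, -0.1], [0, 0, 0]], [[0, 0, 0], [0, 0, 0]]])

```text
t: 19.57
eef_pos: [651.0, -263.3, 287.9]
tcp_rot: [-3.134, 0.47, -0.017]
ft_force: [-3.2, -3.3, -12.6]
opening: 0.184
```

>>> drive_tool(increments=[[[0, 0, 0], [0, 0, 0]], [[0, 0, 0], [0, 0, 0]], [[0, 0, 0], [0, 0, 0]]], jaw=0)

```text
t: 19.82
eef_pos: [651.4, -262.1, 290.9]
tcp_rot: [-3.133, 0.466, -0.016]
ft_force: [0.1, 0.9, -0.3]
opening: 0.343
```

>>> drive_tool(increments=[[[0, 0, -0.6], [0, 0, 0]], [[0, 0, -0.9], [0, 0, 0]], [[0, 0, -0.9], [0, 0, 0]]])

```text
t: 20.07
eef_pos: [683.7, -263.0, 356.3]
tcp_rot: [-3.132, 0.467, -0.016]
ft_force: [-0.7, -0.0, 0.5]
opening: 0.494
```

```bash
python3 - <<'E'
from h import *
st=env.state();print(st['eef_pos'],st['tcp_rot'],st['ft_force'])
p=snap('wrist','w9.png')
p=snap('top','t9.png')
for n in('garlic_mid','lemon_mid','flap_tab'):print([(np.round(d['point']).tolist(),round(d['score'],2)) for d in env.tip_of(n,p)[:3]])
E
```

```text
[ 683.67504508 -263.00896294  356.27456774] [-3.13224182  0.46712572 -0.01575298] [-0.71240042 -0.03157702  0.53319449]
[]
[([499.0, -316.0, 38.0], 0.75)]
[([662.0, -261.0, 307.0], 0.7)]
```

View pics/w9.png

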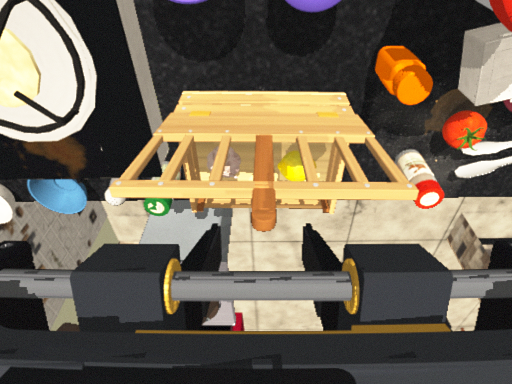

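The flap stays open at about 1.75 rad with the tab at (662,-261,307). I'll swing the hand back upright over the garlic.

```bash
python3 - <<'E'
from h import *
plan([((570,-250,380),[math.pi,-0.3+.6,0.2]),((507,-193,235),D)])
E
```

```text
t 20.32 pos [ 683.6 -263.2  354. ] rpy [-3.132  0.468 -0.015] open 0.5 F [-0.1 -0.3 -0.3] q [-0.4   0.83  0.62 -0.19  2.12  1.13]
[[[-0.94, -0.09, 0.23], [-0.28, 0.52, -0.63]], [[-0.95, -0.15, 0.19], [-0.28, 0.52, -0.63]], [[-0.95, -0.2, 0.15], [-0.28, 0.52, -0.63]], [[-0.94, -0.24, 0.11], [-0.29, 0.52, -0.62]]] | end
[[[-0.01, -0.13, 0.3], [-0.15, 0.18, -1.0]], [[0.0, -0.14, 0.3], [-0.15, 0.19, -1.0]], [[0.0, -0.14, 0.3], [-0.15, 0.18, -1.0]], [[0.01, -0.15, 0.3], [-0.15, 0.18, -1.0]], [[0.02, -0.15, 0.29], [-0.15, 0.19, -1.0]]]
[[[0.02, -0.15, 0.29], [-0.15, 0.18, -1.0]], [[0.03, -0.15, 0.29], [-0.15, 0.19, -1.0]], [[0.04, -0.15, 0.29], [-0.15, 0.18, -1.0]], [[0.05, -0.15, 0.29], [-0.15, 0.19, -1.0]], [[0.06, -0.15, 0.29], [-0.15, 0.18, -1.0]]]
[[[0.06, -0.15, 0.29], [-0.15, 0.18, -1.0]], [[0.07, -0.15, 0.29], [-0.15, 0.19, -1.0]], [[0.08, -0.14, 0.28], [-0.15, 0.18, -1.0]], [[0.09, -0.14, 0.29], [-0.15, 0.19, -1.0]], [[0.09, -0.14, 0.28], [-0.16, 0.18, -1.0]]]
[[[0.1, -0.13, 0.28], [-0.15, 0.19, -1.0]], [[0.11, -0.13, 0.29], [-0.16, 0.18, -1.0]]] | end
[ 506.9 -193.   235. ] [3.142 0.    1.571]
```

>>> drive_tool(increments=[[[-0.94, -0.09, 0.2], [-0.28, 0.52, -0.63]], [[-0.95, -0.15, 0.16], [-0.28, 0.52, -0.63]], [[-0.95, -0.2, 0.12], [-0.28, 0.52, -0.63]], [[-0.94, -0.24, 0.1], [-0.29, 0.52, -0.62]]])

```text
t: 20.65
eef_pos: [569.3, -249.6, 382.3]
tcp_rot: [-3.142, 0.299, 0.203]
ft_force: [1.9, -1.0, 0.2]
opening: 0.501
```

>>> drive_tool(increments=[[[0, -0.13, 0.3], [-0.15, 0.18, -1]], [[0, -0.14, 0.3], [-0.15, 0.19, -1]], [[0, -0.14, 0.3], [-0.15, 0.18, -1]], [[0.01, -0.15, 0.3], [-0.15, 0.18, -1]], [[0.02, -0.15, 0.29], [-0.15, 0.19, -1]]])

```text
t: 21.07
eef_pos: [551.9, -232.7, 339.3]
tcp_rot: [-3.095, 0.215, 0.615]
ft_force: [0.2, -0.1, -0.3]
opening: 0.497
```

>>> drive_tool(increments=[[[0.02, -0.15, 0.29], [-0.15, 0.18, -1]], [[0.03, -0.15, 0.29], [-0.15, 0.19, -1]], [[0.04, -0.15, 0.29], [-0.15, 0.18, -1]], [[0.05, -0.15, 0.29], [-0.15, 0.19, -1]], [[0.06, -0.15, 0.29], [-0.15, 0.18, -1]]])

```text
t: 21.48
eef_pos: [533.3, -216.0, 296.7]
tcp_rot: [-3.088, 0.121, 1.017]
ft_force: [0.3, -0.2, 0.1]
opening: 0.5
```

>>> drive_tool(increments=[[[0.06, -0.15, 0.29], [-0.15, 0.18, -1]], [[0.07, -0.15, 0.29], [-0.15, 0.19, -1]], [[0.08, -0.14, 0.28], [-0.15, 0.18, -1]], [[0.09, -0.14, 0.29], [-0.15, 0.19, -1]], [[0.09, -0.14, 0.28], [-0.16, 0.18, -1]]], jaw=1)

```text
t: 21.9
eef_pos: [514.7, -199.2, 254.1]
tcp_rot: [-3.119, 0.031, 1.415]
ft_force: [-0.1, 0.5, -0.6]
opening: 0.792
```

>>> drive_tool(increments=[[[0.1, -0.13, 0.28], [-0.15, 0.19, -1]], [[0.11, -0.13, 0.29], [-0.16, 0.18, -1]], [[0, 0, 0], [0, 0, 0]]])

```text
t: 22.15
eef_pos: [506.4, -192.1, 236.2]
tcp_rot: [-3.139, -0.002, 1.574]
ft_force: [1.3, 0.5, 0.1]
opening: 0.978
```

```bash
python3 - <<'E'
from h import *
p=snap('wrist','w10.png')
for n in('garlic_mid','lemon_mid'):print([(np.round(d['point']).tolist(),round(d['score'],2)) for d in env.tip_of(n,p)[:3]])
print(proj(p,[(509,-192,42),(502,-316,38)]).round())
plan([((509,-192,130),D),((509,-192,23),D)])
E
```

```text
[]
[([505.0, -316.0, 36.0], 0.89)]
[[264. 175.]
 [258. 270.]]
t 22.3 pos [ 508.5 -193.2  238.2] rpy [3.141e+00 1.000e-03 1.568e+00] open 0.99 F [-0.   0.7  0.4] q [-0.48  0.35  1.73 -0.    1.06 -0.48]
[[[0.01, 0.0, 0.9], [0.0, 0.0, -0.01]], [[0.01, 0.0, 0.9], [0.0, 0.0, -0.01]], [[0.01, 0.01, 0.9], [0.0, 0.01, -0.01]], [[0.01, 0.0, 0.91], [0.0, 0.0, -0.01]]] | end
[[[0.0, 0.0, 0.89], [0.0, 0.0, 0.0]], [[0.0, 0.0, 0.89], [0.0, 0.0, 0.0]], [[0.0, 0.0, 0.89], [0.0, 0.0, 0.0]], [[0.0, 0.0, 0.89], [0.0, 0.0, 0.0]]] | end
[ 508.9 -192.1   23.1] [3.141 0.    1.571]
```

View pics/w10.png

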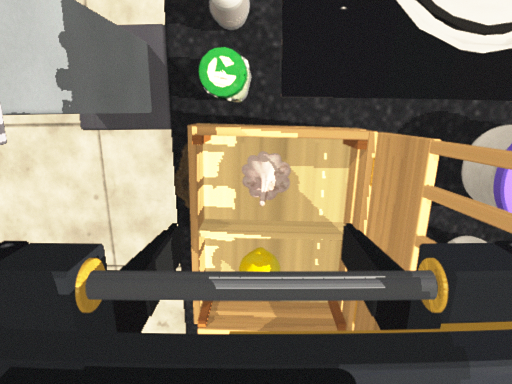

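The garlic is at (266,175), as predicted (264,175). Descending.

>>> drive_tool(increments=[[[0.02, 0, 0.9], [0, 0, 0]], [[0.01, 0, 0.9], [0, 0, 0]], [[0.01, 0.01, 0.9], [0, 0, 0]], [[0, 0, 0.9], [0, 0, 0]], [[0, 0, 0.9], [0, 0, 0]]])

```text
t: 22.72
eef_pos: [509.5, -192.1, 102.3]
tcp_rot: [3.14, 0.001, 1.569]
ft_force: [1.1, -0.1, -0.5]
opening: 1.0
```

>>> drive_tool(increments=[[[0, 0, 0.9], [0, 0, 0]], [[0, 0, 0.9], [0, 0, 0]], [[0, 0, 0.75], [0, 0, 0]], [[0, 0, 0.15], [0, 0, 0]], [[0, 0, 0], [0, 0, 0]]])

```text
t: 23.13
eef_pos: [509.0, -191.9, 21.2]
tcp_rot: [-3.14, -0.0, 1.569]
ft_force: [0.6, 0.3, 0.5]
opening: 0.996
```

>>> drive_tool(increments=[[[0, 0, 0], [0, 0, 0]], [[0, 0, 0], [0, 0, 0]], [[0, 0, 0], [0, 0, 0]], [[0, 0, 0], [0, 0, 0]], [[0, 0, 0], [0, 0, 0]]], jaw=-1)

```text
t: 23.55
eef_pos: [509.5, -192.2, 22.8]
tcp_rot: [3.14, 0.001, 1.57]
ft_force: [-0.0, -0.1, -0.2]
opening: 0.704
```

>>> drive_tool(increments=[[[0, 0, 0], [0, 0, 0]], [[0, 0, 0], [0, 0, 0]], [[0, 0, 0], [0, 0, 0]]])

```text
t: 23.8
eef_pos: [509.4, -192.2, 22.4]
tcp_rot: [3.14, 0.001, 1.571]
ft_force: [0.0, -0.4, 4.8]
opening: 0.581
```

```bash
python3 - <<'E'
from h import *
plan([((509,-192,200),D),((422,296,200),D),((422,296,36),D)])
E
```

```text
t 23.8 pos [ 509.4 -192.2   22.4] rpy [3.140e+00 1.000e-03 1.571e+00] open 0.58 F [ 0.  -0.4  4.8] q [-0.48  0.65  1.92 -0.    0.57 -0.48]
[[[0.0, 0.0, -0.99], [0.0, 0.0, 0.0]], [[0.0, 0.0, -0.99], [0.0, 0.0, 0.0]], [[0.0, 0.0, -0.99], [0.0, 0.0, 0.0]], [[0.0, 0.0, -0.98], [0.01, 0.0, 0.0]], [[0.0, 0.0, -0.99], [0.0, 0.01, 0.0]]]
[[[0.0, -0.01, -0.98], [0.01, 0.0, 0.0]]] | end
[[[0.96, -0.17, 0.0], [0.0, 0.0, 0.0]], [[0.96, -0.17, 0.0], [0.0, 0.0, 0.0]], [[0.96, -0.17, 0.0], [0.0, 0.0, 0.0]], [[0.96, -0.17, 0.0], [0.0, 0.0, 0.0]], [[0.96, -0.17, 0.0], [0.0, 0.0, 0.0]]]
[[[0.96, -0.17, 0.0], [0.0, 0.0, 0.0]], [[0.96, -0.17, 0.0], [0.0, 0.0, 0.0]], [[0.95, -0.17, 0.0], [0.0, 0.0, 0.0]], [[0.96, -0.17, 0.0], [0.0, 0.0, 0.0]], [[0.95, -0.17, 0.0], [0.0, 0.0, 0.0]]]
[[[0.96, -0.17, 0.0], [0.0, 0.0, 0.0]], [[0.95, -0.17, 0.0], [0.0, 0.0, 0.0]], [[0.96, -0.17, 0.0], [0.0, 0.0, 0.0]], [[0.95, -0.17, 0.0], [0.0, 0.0, 0.0]], [[0.96, -0.17, 0.0], [0.0, 0.0, 0.0]]]
[[[0.95, -0.18, 0.0], [0.0, 0.0, 0.0]], [[0.96, -0.17, 0.0], [0.0, 0.0, 0.0]]] | end
[[[0.0, 0.0, 0.91], [0.0, 0.0, 0.0]], [[0.0, 0.0, 0.91], [0.0, 0.0, 0.0]], [[0.0, 0.0, 0.91], [0.0, 0.0, 0.0]], [[0.0, 0.0, 0.91], [0.0, 0.0, 0.0]], [[0.0, 0.0, 0.91], [0.0, 0.0, 0.0]]]
[[[0.0, 0.0, 0.92], [0.0, 0.0, 0.0]]] | end
[422.  296.1  35.9] [-3.141  0.     1.571]
```

>>> drive_tool(increments=[[[0, 0, -0.5], [0, 0, 0]], [[0, 0, -0.9], [0, 0, 0]], [[0, 0, -1], [0, 0, 0]], [[0, 0, -1], [0, 0, 0]], [[0, 0, -1], [0, 0, 0]]])

```text
t: 24.22
eef_pos: [508.7, -191.8, 155.2]
tcp_rot: [-3.142, 0.0, 1.571]
ft_force: [0.9, -0.5, -0.4]
opening: 0.58
```

>>> drive_tool(increments=[[[0, 0, -1], [0, 0, 0]], [[0.9, -0.17, -0.6], [0, 0, 0]], [[0.96, -0.17, 0], [0, 0, 0]], [[0.96, -0.17, 0], [0, 0, 0]], [[0.96, -0.17, 0], [0, 0, 0]]])

```text
t: 24.63
eef_pos: [488.1, -77.5, 202.2]
tcp_rot: [3.14, 0.001, 1.57]
ft_force: [0.1, -0.3, -1.0]
opening: 0.585
```

>>> drive_tool(increments=[[[0.96, -0.17, 0], [0, 0, 0]], [[0.96, -0.17, 0], [0, 0, 0]], [[0.96, -0.17, 0], [0, 0, 0]], [[0.96, -0.17, 0], [0, 0, 0]], [[0.96, -0.17, 0], [0, 0, 0]]])

```text
t: 25.05
eef_pos: [462.5, 66.7, 201.8]
tcp_rot: [3.141, 0.001, 1.57]
ft_force: [-0.5, 0.3, 0.1]
opening: 0.587
```

>>> drive_tool(increments=[[[0.96, -0.17, 0], [0, 0, 0]], [[0.96, -0.17, 0], [0, 0, 0]], [[0.96, -0.17, 0], [0, 0, 0]], [[0.96, -0.17, 0], [0, 0, 0]], [[0.96, -0.17, 0], [0, 0, 0]]])

```text
t: 25.47
eef_pos: [437.1, 210.8, 201.7]
tcp_rot: [3.141, 0.001, 1.571]
ft_force: [-0.2, -0.5, -0.4]
opening: 0.58
```

```bash
python3 - <<'E'
from h import *
p=snap('wrist','w11.png')
for n in('steel_bowl','blue_bowl','garlic_mid'):print([(np.round(d['point']).tolist(),round(d['score'],2)) for d in env.tip_of(n,p)[:3]])
plan([((422,296,150),D),((422,296,36),D)])
E
```

```text
[([419.0, 294.0, -3.0], 0.9)]
[([418.0, 294.0, -0.0], 0.59)]
[([438.0, 209.0, 223.0], 0.89)]
t 25.67 pos [437.4 209.7 201.6] rpy [3.141e+00 1.000e-03 1.572e+00] open 0.58 F [-0.5 -0.6 -0.4] q [ 0.31  0.31  1.91 -0.    0.92  0.31]
[[[0.72, -0.13, 0.43], [0.0, 0.0, 0.01]], [[0.72, -0.13, 0.43], [0.0, 0.0, 0.0]], [[0.72, -0.12, 0.43], [0.0, 0.01, 0.01]], [[0.72, -0.13, 0.43], [0.0, 0.0, 0.0]]] | end
[[[0.0, 0.0, 0.95], [0.0, 0.0, 0.0]], [[0.0, 0.0, 0.95], [0.0, 0.0, 0.0]], [[0.0, 0.0, 0.95], [0.0, 0.0, 0.0]], [[0.0, 0.0, 0.95], [0.0, 0.0, 0.0]]] | end
[422.  296.1  35.9] [3.141 0.    1.571]
```

View pics/w11.png

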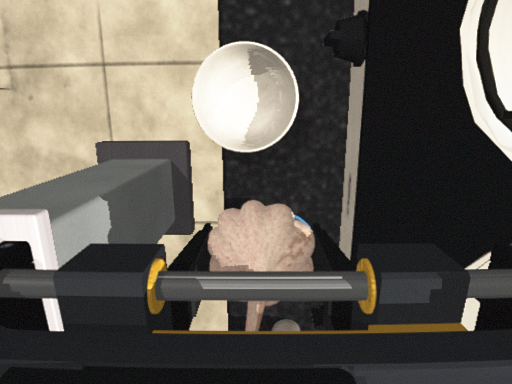

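The garlic is held at (262,245). The steel bowl, at (245,97), reads about (421,295). Placing it.

>>> drive_tool(increments=[[[0.72, -0.13, 0.3], [0, 0, 0]], [[0.72, -0.13, 0.3], [0, 0, 0]], [[0.72, -0.14, 0.3], [0, 0, 0]], [[0.7, -0.14, 0.3], [0, 0, 0]], [[0, 0, 0.9], [0, 0, 0]]])

```text
t: 26.08
eef_pos: [422.8, 297.2, 140.4]
tcp_rot: [3.136, -0.002, 1.571]
ft_force: [1.0, 0.7, -0.1]
opening: 0.582
```

>>> drive_tool(increments=[[[0, 0, 0.9], [0, 0, 0]], [[0, 0, 0.9], [0, 0, 0]], [[0, 0, 0.9], [0, 0, 0]], [[0, 0, 0.6], [0, 0, 0]], [[0, 0, 0], [0, 0, 0]]])

```text
t: 26.5
eef_pos: [420.8, 293.2, 36.8]
tcp_rot: [-3.138, 0.003, 1.569]
ft_force: [-2.2, 0.0, -0.7]
opening: 0.582
```

>>> drive_tool(increments=[[[0.05, 0, 0.1], [0, 0, 0]], [[0, 0, 0.05], [0, 0, 0]], [[0, 0, 0], [0, 0, 0]]])

```text
t: 26.75
eef_pos: [422.3, 296.6, 36.1]
tcp_rot: [3.14, -0.0, 1.57]
ft_force: [-0.1, 0.8, -1.1]
opening: 0.585
```

>>> drive_tool(increments=[[[0, 0, 0], [0, 0, 0]], [[0, 0, 0], [0, 0, 0]], [[0, 0, 0], [0, 0, 0]], [[0, 0, 0], [0, 0, 0]]], jaw=0.5)

```text
t: 27.08
eef_pos: [421.8, 296.8, 35.7]
tcp_rot: [3.14, 0.0, 1.571]
ft_force: [-1.2, -0.8, -0.1]
opening: 0.742
```

>>> drive_tool(increments=[[[0, 0, -0.5], [0, 0, 0]], [[0, 0, -1], [0, 0, 0]], [[0, 0, -1], [0, 0, 0]], [[0, 0, -1], [0, 0, 0]], [[0, 0, -1], [0, 0, 0]]])

```text
t: 27.5
eef_pos: [421.3, 296.6, 171.8]
tcp_rot: [3.141, 0.001, 1.571]
ft_force: [0.4, 0.2, -0.4]
opening: 0.75
```

```bash
python3 - <<'E'
from h import *
p=snap('wrist','w12.png')
for n in('steel_bowl','garlic_mid'):print([(np.round(d['point']).tolist(),round(d['score'],2)) for d in env.tip_of(n,p)[:3]])
plan([((503,-316,235),D),((503,-316,19),D)])
E
```

```text
[]
[([425.0, 295.0, 32.0], 0.94)]
t 27.65 pos [422.2 297.2 172.2] rpy [ 3.137e+00 -2.000e-03  1.571e+00] open 0.75 F [-0.6  0.5 -1.1] q [ 0.49  0.39  1.88 -0.    0.87  0.49]
[[[-0.97, 0.13, -0.1], [0.0, 0.0, 0.0]], [[-0.97, 0.13, -0.1], [0.0, 0.0, 0.0]], [[-0.97, 0.13, -0.1], [0.0, 0.0, 0.0]], [[-0.97, 0.13, -0.1], [0.0, 0.0, 0.0]], [[-0.97, 0.13, -0.1], [0.0, 0.0, 0.0]]]
[[[-0.97, 0.13, -0.1], [0.0, 0.0, 0.0]], [[-0.97, 0.13, -0.1], [0.0, 0.0, 0.0]], [[-0.97, 0.13, -0.1], [0.0, 0.0, 0.0]], [[-0.98, 0.13, -0.1], [0.0, 0.0, 0.0]], [[-0.97, 0.13, -0.1], [0.0, 0.0, 0.0]]]
[[[-0.98, 0.13, -0.1], [0.01, 0.0, 0.0]], [[-0.97, 0.13, -0.1], [0.0, 0.0, 0.0]], [[-0.98, 0.13, -0.1], [0.01, 0.0, 0.0]], [[-0.97, 0.13, -0.1], [0.0, 0.0, 0.0]], [[-0.98, 0.13, -0.1], [0.01, 0.0, 0.0]]]
[[[-0.97, 0.13, -0.1], [0.0, 0.0, 0.0]], [[-0.98, 0.12, -0.1], [0.01, 0.0, 0.0]], [[-0.97, 0.13, -0.1], [0.0, 0.0, 0.0]], [[-0.98, 0.12, -0.11], [0.01, -0.01, 0.0]], [[-0.97, 0.13, -0.1], [0.0, 0.0, 0.0]]]
[[[-0.98, 0.12, -0.1], [0.01, -0.01, 0.0]]] | end
[[[0.0, 0.0, 0.9], [0.0, 0.0, 0.0]], [[0.0, 0.0, 0.9], [0.0, 0.0, 0.0]], [[0.0, 0.0, 0.9], [0.0, 0.0, 0.0]], [[0.0, 0.0, 0.9], [0.0, 0.0, 0.0]], [[0.0, 0.0, 0.9], [0.0, 0.0, 0.0]]]
[[[0.0, 0.0, 0.9], [0.0, 0.0, 0.0]], [[0.0, 0.0, 0.9], [0.0, 0.0, 0.0]], [[0.01, 0.0, 0.9], [0.0, 0.0, 0.0]]] | end
[ 502.9 -315.9   18.9] [-3.141  0.     1.571]
```

View pics/w12.png

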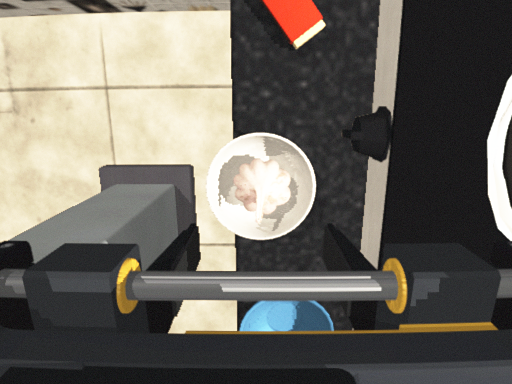

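The garlic sits centred in the steel bowl at (262,188). On to the lemon.

>>> drive_tool(increments=[[[-0.97, 0.13, -0.1], [0, 0, 0]], [[-0.97, 0.13, -0.1], [0, 0, 0]], [[-0.97, 0.13, -0.1], [0, 0, 0]], [[-0.97, 0.13, -0.1], [0, 0, 0]], [[-0.97, 0.13, -0.1], [0, 0, 0]]], jaw=0.9)

```text
t: 28.07
eef_pos: [440.4, 149.9, 184.2]
tcp_rot: [-3.14, 0.001, 1.571]
ft_force: [-0.3, -0.6, -0.6]
opening: 0.947
```

>>> drive_tool(increments=[[[-0.97, 0.13, -0.1], [0, 0, 0]], [[-0.97, 0.13, -0.1], [0, 0, 0]], [[-0.97, 0.13, -0.1], [0, 0, 0]], [[-0.97, 0.13, -0.1], [0, 0, 0]], [[-0.97, 0.13, -0.1], [0, 0, 0]]])

```text
t: 28.48
eef_pos: [459.9, 4.4, 199.3]
tcp_rot: [-3.14, 0.0, 1.571]
ft_force: [1.2, -0.0, -0.6]
opening: 0.948
```

>>> drive_tool(increments=[[[-0.97, 0.13, -0.1], [0, 0, 0]], [[-0.97, 0.13, -0.1], [0, 0, 0]], [[-0.97, 0.13, -0.1], [0, 0, 0]], [[-0.97, 0.13, -0.1], [0, 0, 0]], [[-0.97, 0.13, -0.1], [0, 0, 0]]])

```text
t: 28.9
eef_pos: [479.5, -141.1, 214.3]
tcp_rot: [-3.14, -0.0, 1.57]
ft_force: [1.0, -0.2, -1.1]
opening: 0.95
```

>>> drive_tool(increments=[[[-0.97, 0.13, -0.1], [0, 0, 0]], [[-0.97, 0.13, -0.1], [0, 0, 0]], [[-0.97, 0.13, -0.1], [0, 0, 0]], [[-0.97, 0.13, -0.1], [0, 0, 0]], [[-0.97, 0.13, -0.1], [0, 0, 0]]])

```text
t: 29.32
eef_pos: [499.0, -286.5, 229.1]
tcp_rot: [-3.141, -0.001, 1.57]
ft_force: [0.6, 0.3, -0.0]
opening: 0.949
```

```bash
python3 - <<'E'
from h import *
p=snap('wrist','w13.png')
for n in('lemon_mid',):print([(np.round(d['point']).tolist(),round(d['score'],2)) for d in env.tip_of(n,p)[:3]])
print(proj(p,[(503,-316,38)]).round())
plan([((503,-316,180),D),((503,-316,19),D)])
E
```

```text
[([503.0, -319.0, 34.0], 0.81)]
[[265. 200.]]
t 29.42 pos [ 499.4 -288.5  229. ] rpy [-3.141  0.     1.568] open 0.95 F [-0.5 -0.3 -0.4] q [-0.64  0.41  1.66 -0.    1.07 -0.63]
[[[-0.46, 0.06, 0.82], [0.0, 0.0, -0.02]], [[-0.45, 0.06, 0.81], [0.0, 0.0, -0.02]]] | end
[[[0.0, 0.0, 0.9], [0.0, 0.0, 0.0]], [[0.0, 0.0, 0.89], [0.0, 0.0, 0.0]], [[0.0, 0.0, 0.9], [0.0, 0.0, 0.0]], [[0.0, 0.0, 0.89], [0.0, 0.0, 0.0]], [[0.0, 0.0, 0.9], [0.0, 0.0, 0.0]]]
[[[0.0, 0.0, 0.89], [0.0, 0.0, 0.0]]] | end
[ 502.9 -315.9   19. ] [-3.141  0.     1.571]
```

View pics/w13.png

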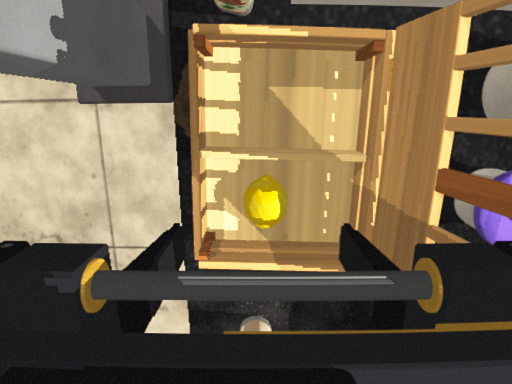

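The lemon's centre is at (265,202), which matches. Descend to (503,-317).

>>> drive_tool(increments=[[[-0.48, 0.06, 0.82], [0, 0, 0]], [[-0.48, 0.06, 0.81], [0, 0, 0]], [[0, 0, 0.9], [0, 0, 0]], [[0, 0, 0.9], [0, 0, 0]], [[0, 0, 0.9], [0, 0, 0]]])

```text
t: 29.83
eef_pos: [502.4, -313.1, 98.2]
tcp_rot: [-3.141, -0.001, 1.571]
ft_force: [0.6, -0.0, 0.4]
opening: 0.95
```

>>> drive_tool(increments=[[[0, 0, 0.9], [0, 0, 0]], [[0, 0, 0.9], [0, 0, 0]], [[0, 0, 0.7], [0, 0, 0]], [[0, 0, 0.15], [0, 0, 0]], [[0, 0, 0], [0, 0, 0]]])

```text
t: 30.25
eef_pos: [502.2, -312.9, 19.3]
tcp_rot: [-3.139, -0.002, 1.571]
ft_force: [0.4, 0.6, 0.5]
opening: 0.954
```

>>> drive_tool(increments=[[[0, 0, 0], [0, 0, 0]], [[0, 0, 0], [0, 0, 0]], [[0, 0, 0], [0, 0, 0]], [[0, 0, 0], [0, 0, 0]], [[0, 0, 0], [0, 0, 0]]], jaw=-1)

```text
t: 30.67
eef_pos: [503.4, -314.3, 22.0]
tcp_rot: [3.14, 0.001, 1.571]
ft_force: [-0.3, -1.1, 1.2]
opening: 0.654
```

>>> drive_tool(increments=[[[0, 0, 0], [0, 0, 0]], [[0, 0, 0], [0, 0, 0]], [[0, 0, 0], [0, 0, 0]]])

```text
t: 30.92
eef_pos: [503.4, -314.3, 21.6]
tcp_rot: [3.14, 0.001, 1.571]
ft_force: [0.9, 0.9, 4.5]
opening: 0.53
```

>>> drive_tool(increments=[[[0, 0, -0.4], [0, 0, 0]], [[0, 0, -0.8], [0, 0, 0]], [[0, 0, -1], [0, 0, 0]], [[0, 0, -1], [0, 0, 0]], [[0, 0, -1], [0, 0, 0]]])

```text
t: 31.33
eef_pos: [502.7, -313.9, 149.1]
tcp_rot: [3.141, 0.0, 1.571]
ft_force: [0.1, 0.8, -0.2]
opening: 0.537
```

```bash
python3 - <<'E'
from h import *
plan([((503,-314,200),D),((455,60,200),D)])
E
```

```text
t 31.33 pos [ 502.7 -313.9  149.1] rpy [3.141 0.    1.571] open 0.54 F [ 0.1  0.8 -0.2] q [-0.67  0.52  1.71 -0.    0.91 -0.67]
[[[0.0, 0.01, -0.85], [0.0, 0.0, 0.0]], [[0.0, 0.0, -0.85], [0.0, 0.0, 0.0]]] | end
[[[0.96, -0.12, 0.0], [0.0, 0.0, 0.0]], [[0.96, -0.12, 0.0], [0.0, 0.0, 0.0]], [[0.96, -0.12, 0.0], [0.0, 0.0, 0.0]], [[0.96, -0.12, 0.0], [0.0, 0.0, 0.0]], [[0.96, -0.12, 0.0], [0.0, 0.0, 0.0]]]
[[[0.96, -0.13, 0.0], [0.0, 0.0, 0.0]], [[0.96, -0.12, 0.0], [0.0, 0.0, 0.0]], [[0.96, -0.13, 0.0], [0.0, 0.0, 0.0]], [[0.96, -0.12, 0.0], [0.0, 0.0, 0.0]], [[0.96, -0.13, 0.0], [0.0, 0.0, 0.0]]]
[[[0.95, -0.12, 0.0], [0.0, 0.0, 0.0]], [[0.96, -0.13, 0.0], [0.0, 0.0, 0.0]], [[0.95, -0.12, 0.0], [0.0, 0.0, 0.0]]] | end
[455.  60. 200.] [3.141 0.    1.571]
```

>>> drive_tool(increments=[[[0, 0, -0.9], [0, 0, 0]], [[0.9, -0.12, -0.7], [0, 0, 0]], [[0.96, -0.12, 0], [0, 0, 0]], [[0.96, -0.12, 0], [0, 0, 0]], [[0.96, -0.12, 0], [0, 0, 0]]])

```text
t: 31.75
eef_pos: [488.0, -199.5, 196.2]
tcp_rot: [3.14, 0.001, 1.57]
ft_force: [0.2, -0.2, -1.1]
opening: 0.536
```

>>> drive_tool(increments=[[[0.96, -0.12, 0], [0, 0, 0]], [[0.96, -0.12, 0], [0, 0, 0]], [[0.96, -0.12, 0], [0, 0, 0]], [[0.96, -0.12, 0], [0, 0, 0]], [[0.96, -0.12, 0], [0, 0, 0]]])

```text
t: 32.17
eef_pos: [470.0, -55.3, 195.7]
tcp_rot: [3.141, 0.001, 1.57]
ft_force: [1.2, 0.5, -0.9]
opening: 0.534
```

>>> drive_tool(increments=[[[0.96, -0.12, 0], [0, 0, 0]], [[0.96, -0.12, 0], [0, 0, 0]], [[0.96, -0.12, 0], [0, 0, 0]], [[0.96, -0.12, 0], [0, 0, 0]]])

```text
t: 32.5
eef_pos: [455.6, 59.8, 195.7]
tcp_rot: [3.141, 0.001, 1.57]
ft_force: [0.5, -0.4, -1.0]
opening: 0.535
```

```bash
python3 - <<'E'
from h import *
p=snap('wrist','w14.png')
for n in('blue_bowl','lemon_mid'):print([(np.round(d['point']).tolist(),round(d['score'],2)) for d in env.tip_of(n,p)[:3]])
print(proj(p,[(450,126,40),(450,126,0)]).round())
plan([((450,127,150),D),((450,127,36),D)])
E
```

```text
[([448.0, 130.0, 0.0], 0.73)]
[([456.0, 58.0, 209.0], 0.7)]
[[255. 117.]
 [256. 116.]]
t 32.65 pos [455.8  59.9 195.6] rpy [3.140e+00 1.000e-03 1.574e+00] open 0.53 F [-0.3 -0.6 -0.8] q [-0.01  0.28  1.97 -0.    0.89 -0.02]
[[[0.75, -0.06, 0.51], [0.0, 0.0, 0.01]], [[0.74, -0.07, 0.5], [0.01, 0.0, 0.01]], [[0.75, -0.06, 0.51], [0.0, 0.01, 0.02]]] | end
[[[0.0, 0.0, 0.95], [0.0, 0.0, 0.0]], [[0.0, 0.0, 0.95], [0.0, 0.0, 0.0]], [[0.0, 0.0, 0.95], [0.0, 0.0, 0.0]], [[0.0, 0.0, 0.95], [0.0, 0.0, 0.0]]] | end
[450.1 127.1  36. ] [ 3.141 -0.     1.571]
```

View pics/w14.png

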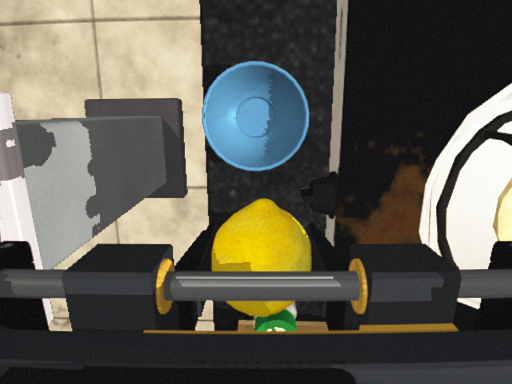

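The lemon is held at (262,255), and the blue bowl's centre at (255,116) matches (450,126). Placing it.

>>> drive_tool(increments=[[[0.76, -0.06, 0.4], [0, 0, 0]], [[0.76, -0.06, 0.4], [0, 0, 0]], [[0.75, -0.06, 0.4], [0, 0, 0]], [[0, 0, 0.9], [0, 0, 0]], [[0, 0, 0.9], [0, 0, 0]]])

```text
t: 33.07
eef_pos: [451.6, 126.7, 105.0]
tcp_rot: [3.138, 0.0, 1.572]
ft_force: [1.0, -0.3, -1.3]
opening: 0.532
```

>>> drive_tool(increments=[[[0, 0, 0.9], [0, 0, 0]], [[0, 0, 0.8], [0, 0, 0]], [[0, 0, 0.5], [0, 0, 0]], [[0, 0, 0.1], [0, 0, 0]], [[0, 0, 0], [0, 0, 0]]])

```text
t: 33.48
eef_pos: [451.0, 125.8, 35.5]
tcp_rot: [-3.141, 0.001, 1.57]
ft_force: [0.2, -0.7, -0.8]
opening: 0.534
```

>>> drive_tool(increments=[[[0.03, -0.02, 0.13], [0, 0, 0]], [[0, 0, 0.05], [0, 0, 0]], [[0, 0, 0], [0, 0, 0]]])

```text
t: 33.73
eef_pos: [450.8, 127.4, 31.1]
tcp_rot: [3.14, 0.0, 1.571]
ft_force: [-0.2, 0.2, -0.5]
opening: 0.533
```

>>> drive_tool(increments=[[[0, 0, 0], [0, 0, 0]], [[0, 0, 0], [0, 0, 0]], [[0, 0, 0], [0, 0, 0]], [[0, 0, 0], [0, 0, 0]]], jaw=0.45)

```text
t: 34.07
eef_pos: [450.6, 127.5, 30.8]
tcp_rot: [3.14, 0.0, 1.571]
ft_force: [0.7, 1.1, -0.2]
opening: 0.713
```

>>> drive_tool(increments=[[[0, 0, -0.5], [0, 0, 0]], [[0, 0, -1], [0, 0, 0]], [[0, 0, -1], [0, 0, 0]], [[0, 0, -1], [0, 0, 0]], [[0, 0, -1], [0, 0, 0]]])

```text
t: 34.48
eef_pos: [450.0, 127.5, 167.1]
tcp_rot: [3.141, 0.001, 1.571]
ft_force: [-0.6, -0.4, -0.4]
opening: 0.726
```

```bash
python3 - <<'E'
from h import *
p=snap('wrist','w15.png')
for n in('blue_bowl','lemon_mid','garlic_mid'):print([(np.round(d['point']).tolist(),round(d['score'],2)) for d in env.tip_of(n,p)[:3]])
plan([])
E
```

```text
[]
[([452.0, 130.0, 26.0], 0.95), ([472.0, -8.0, 45.0], 0.6)]
[]
t 34.68 pos [450.3 127.6 165.9] rpy [3.139 0.    1.571] open 0.73 F [ 0.8 -0.5 -1.2] q [ 0.14  0.34  1.99 -0.    0.81  0.14]
[450.3 127.6 165.9] [3.139 0.    1.571]
```

View pics/w15.png

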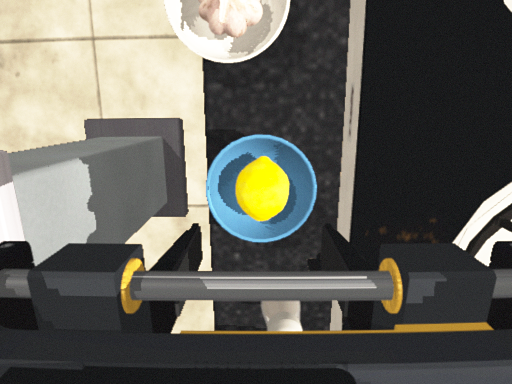

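The lemon sits in the blue bowl at (262,188). Now I'll shut the flap: shut fingers go over its top and behind it, then push along the arc.

```bash
cat >> h.py <<'E'
def pushpose(th,r=200,clr=0,y=-262,hx=621.6):
    P=np.array([hx-r*math.cos(th)+5*math.sin(th), 84+r*math.sin(th)+5*math.cos(th)])
    return ((P[0]+12+clr,y,P[1]),D)
E
python3 - <<'E'
from h import *
plan([((560,-200,370),D),((695,-262,370),D),((695,-262,284),D)])
for th in np.arange(1.75,-0.01,-.125): print(round(th,2),np.round(pushpose(th)[0],1))
E
```

```text
t 34.68 pos [450.3 127.6 165.9] rpy [3.139 0.    1.571] open 0.73 F [ 0.8 -0.5 -1.2] q [ 0.14  0.34  1.99 -0.    0.81  0.14]
[[[-0.78, 0.26, -0.49], [0.0, 0.0, 0.0]], [[-0.78, 0.26, -0.48], [0.0, 0.0, 0.0]], [[-0.78, 0.26, -0.49], [0.0, 0.0, 0.0]], [[-0.78, 0.26, -0.48], [0.0, 0.0, 0.0]], [[-0.78, 0.26, -0.49], [0.0, 0.0, 0.0]]]
[[[-0.78, 0.26, -0.48], [0.0, 0.0, 0.0]], [[-0.78, 0.26, -0.49], [0.0, 0.0, 0.0]], [[-0.78, 0.26, -0.48], [0.0, 0.0, 0.0]], [[-0.78, 0.27, -0.49], [0.0, 0.0, 0.0]], [[-0.78, 0.26, -0.48], [0.01, 0.0, 0.0]]]
[[[-0.78, 0.27, -0.49], [0.0, 0.0, 0.0]], [[-0.78, 0.26, -0.48], [0.01, 0.0, 0.0]], [[-0.78, 0.26, -0.49], [0.0, 0.0, 0.0]], [[-0.78, 0.27, -0.48], [0.01, 0.0, 0.0]]] | end
[[[-0.41, 0.9, 0.0], [0.0, 0.0, 0.0]], [[-0.41, 0.9, 0.0], [0.0, 0.0, 0.0]], [[-0.42, 0.9, 0.0], [0.0, 0.0, 0.0]], [[-0.41, 0.9, 0.0], [0.0, 0.0, 0.0]], [[-0.42, 0.9, 0.0], [0.0, 0.0, 0.0]]]
[] | end
[[[0.0, 0.0, 0.95], [0.0, 0.0, 0.0]], [[0.0, 0.0, 0.96], [0.0, 0.0, 0.0]], [[0.0, 0.0, 0.95], [0.0, 0.0, 0.0]]] | end
[ 695.  -262.1  284.1] [-3.141  0.     1.571]
1.75 [ 674.2 -262.   279.9]
1.62 [ 649.4 -262.   283.4]
1.5 [ 624.4 -262.   283.9]
1.38 [ 599.6 -262.   281.2]
1.25 [ 575.3 -262.   275.4]
1.12 [ 551.9 -262.   266.6]
1.0 [ 529.7 -262.   255. ]
0.88 [ 509.2 -262.   240.7]
0.75 [ 490.7 -262.   224. ]
0.62 [ 474.3 -262.   205.1]
0.5 [ 460.5 -262.   184.3]
0.38 [ 449.3 -262.   161.9]
0.25 [ 441.1 -262.   138.3]
0.12 [ 435.8 -262.   113.9]
0.0 [ 433.6 -262.    89. ]
```

>>> drive_tool(increments=[[[-0.78, 0.26, -0.5], [0, 0, 0]], [[-0.78, 0.26, -0.5], [0, 0, 0]], [[-0.78, 0.26, -0.5], [0, 0, 0]], [[-0.78, 0.26, -0.5], [0, 0, 0]], [[-0.78, 0.26, -0.5], [0, 0, 0]]], jaw=-1)

```text
t: 35.1
eef_pos: [489.0, 9.5, 239.7]
tcp_rot: [-3.14, 0.0, 1.571]
ft_force: [0.8, 0.6, 0.2]
opening: 0.43
```

>>> drive_tool(increments=[[[-0.78, 0.26, -0.5], [0, 0, 0]], [[-0.78, 0.26, -0.5], [0, 0, 0]], [[-0.78, 0.26, -0.5], [0, 0, 0]], [[-0.78, 0.26, -0.5], [0, 0, 0]], [[-0.78, 0.26, -0.5], [0, 0, 0]]])

```text
t: 35.52
eef_pos: [528.2, -107.6, 314.6]
tcp_rot: [-3.14, -0.0, 1.57]
ft_force: [1.0, 0.3, 0.3]
opening: 0.083
```

>>> drive_tool(increments=[[[-0.78, 0.26, -0.5], [0, 0, 0]], [[-0.78, 0.26, -0.4], [0, 0, 0]], [[-0.78, 0.26, -0.4], [0, 0, 0]], [[-0.78, 0.26, -0.4], [0, 0, 0]]])

```text
t: 35.85
eef_pos: [559.6, -201.3, 365.3]
tcp_rot: [-3.14, -0.001, 1.57]
ft_force: [-0.8, -1.2, 0.2]
opening: 0.003
```

>>> drive_tool(increments=[[[-0.41, 0.9, 0], [0, 0, 0]], [[-0.41, 0.9, 0], [0, 0, 0]], [[-0.41, 0.9, 0], [0, 0, 0]], [[-0.41, 0.9, 0], [0, 0, 0]], [[-0.42, 0.9, 0], [0, 0, 0]]])

```text
t: 36.27
eef_pos: [695.6, -262.5, 364.1]
tcp_rot: [-3.139, -0.001, 1.57]
ft_force: [-0.0, -0.5, 0.2]
opening: -0.001
```

```bash
python3 - <<'E'
from h import *
plan([((695,-262,284),D)])
p=snap('wrist','w16.png')
p=snap('top','t16.png');print([(np.round(d['point']).tolist(),round(d['score'],2)) for d in env.tip_of('flap_tab',p)[:3]])
p=snap('side','s16.png');print([(np.round(d['point']).tolist(),round(d['score'],2)) for d in env.tip_of('flap_tab',p)[:3]])
E
```

```text
t 36.27 pos [ 695.6 -262.5  364.1] rpy [-3.139e+00 -1.000e-03  1.570e+00] open -0.0 F [-0.  -0.5  0.2] q [-0.45  0.6   0.98 -0.    1.57 -0.45]
[[[0.0, 0.0, 0.89], [-0.01, 0.0, 0.0]], [[0.01, -0.01, 0.89], [-0.01, -0.01, 0.0]], [[0.01, -0.01, 0.89], [-0.01, 0.0, 0.0]]] | end
[ 694.9 -261.9  284. ] [ 3.141 -0.     1.57 ]
[]
[([663.0, -263.0, 309.0], 0.84)]
```

View pics/w16.png

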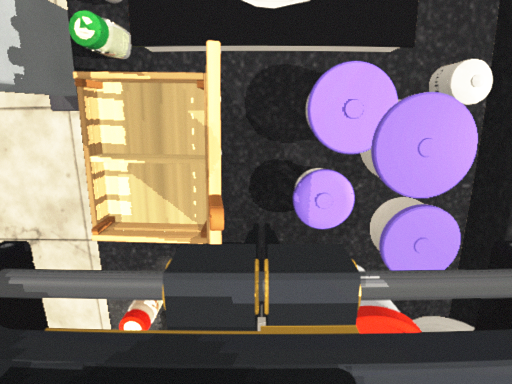

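View pics/s16.png

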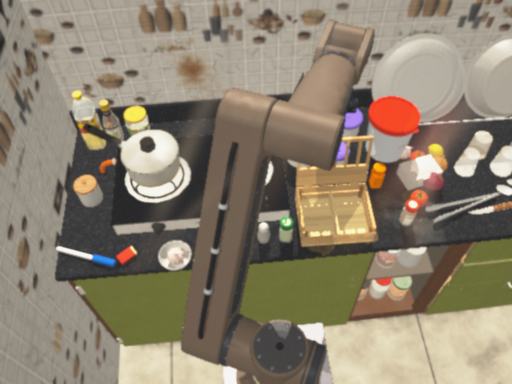

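>>> drive_tool(increments=[[[0, 0, 0.89], [0, 0, 0]], [[0, 0, 0.89], [0, 0, 0]], [[0, 0, 0.89], [0, 0, 0]], [[0, -0.7, 0.13], [0, 0, 0]]])

```text
t: 36.85
eef_pos: [672.9, -260.4, 277.1]
tcp_rot: [-3.137, -0.003, 1.572]
ft_force: [1.6, -0.6, 1.5]
opening: 0.008
```

>>> drive_tool(increments=[[[0, -0.83, -0.12], [0, 0, 0]], [[0, -0.83, -0.02], [0, 0, 0]], [[0, -0.83, 0.09], [0, 0, 0]]])

```text
t: 37.1
eef_pos: [597.1, -261.0, 284.9]
tcp_rot: [3.139, 0.001, 1.571]
ft_force: [3.2, -0.7, -0.2]
opening: 0.007
```

>>> drive_tool(increments=[[[0, -0.81, 0.19], [0, 0, 0]], [[0, -0.78, 0.29], [0, 0, 0]], [[0, -0.74, 0.39], [0, 0, 0]], [[0, -0.68, 0.48], [0, 0, 0]]])

```text
t: 37.43
eef_pos: [506.6, -261.1, 244.7]
tcp_rot: [3.138, 0.002, 1.571]
ft_force: [1.0, -1.1, 0.6]
opening: 0.003
```

```bash
python3 - <<'E'
from h import *
plan([])
p=snap('wrist','w17.png')
p=snap('side','s17.png');print([(np.round(d['point']).tolist(),round(d['score'],2)) for d in env.tip_of('flap_tab',p)[:3]])
E
```

```text
t 37.43 pos [ 506.6 -261.1  244.7] rpy [3.138e+00 2.000e-03 1.571e+00] open 0.0 F [ 1.  -1.1  0.6] q [-0.59  0.38  1.66  0.    1.1  -0.59]
[ 506.6 -261.1  244.7] [3.138e+00 2.000e-03 1.571e+00]
[]
```

View pics/w17.png

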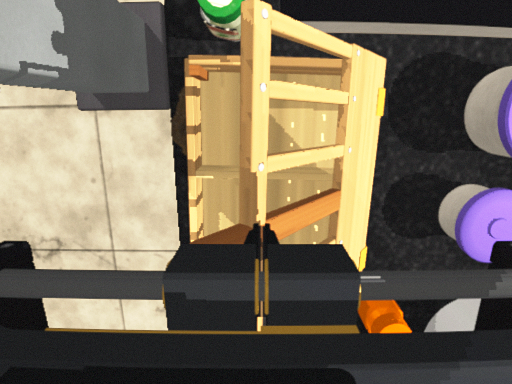

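The fingers are pushing the front rail over and the flap is about half down. Continuing.

>>> drive_tool(increments=[[[0, -0.62, 0.56], [0, 0, 0]], [[0, -0.55, 0.63], [0, 0, 0]], [[0, -0.46, 0.69], [0, 0, 0]], [[0, -0.37, 0.75], [0, 0, 0]], [[0, -0.27, 0.79], [0, 0, 0]]])

```text
t: 38.0
eef_pos: [440.5, -261.9, 141.5]
tcp_rot: [3.139, 0.002, 1.571]
ft_force: [0.4, -0.0, 1.1]
opening: 0.003
```

>>> drive_tool(increments=[[[0, -0.18, 0.7], [0, 0, 0]], [[0, -0.07, 0.6], [0, 0, 0]], [[0, 0, 0.3], [0, 0, 0]], [[0, 0, 0], [0, 0, 0]]])

```text
t: 38.33
eef_pos: [433.1, -261.7, 92.1]
tcp_rot: [-3.141, -0.001, 1.571]
ft_force: [0.0, 0.6, -0.5]
opening: 0.006
```

>>> drive_tool(increments=[[[0, 0, 0.1], [0, 0, 0]], [[0, 0, 0.1], [0, 0, 0]], [[0, 0, 0], [0, 0, 0]]])

```text
t: 38.58
eef_pos: [433.9, -262.3, 89.1]
tcp_rot: [3.139, 0.002, 1.571]
ft_force: [-2.2, 2.4, 12.3]
opening: 0.005
```

>>> drive_tool(increments=[[[0, 0, 0.05], [0, 0, 0]], [[0, 0, 0], [0, 0, 0]]])

```text
t: 38.75
eef_pos: [434.0, -262.4, 88.9]
tcp_rot: [3.138, 0.003, 1.571]
ft_force: [-6.5, 5.2, 32.3]
opening: 0.003
```

>>> drive_tool(increments=[[[0, 0, -0.5], [0, 0, 0]], [[0, 0, -1], [0, 0, 0]], [[0, 0, -1], [0, 0, 0]], [[0, 0, -1], [0, 0, 0]]])

```text
t: 39.08
eef_pos: [433.1, -261.8, 192.9]
tcp_rot: [3.14, 0.001, 1.571]
ft_force: [0.7, -0.4, -0.3]
opening: 0.005
```

```bash
python3 - <<'E'
from h import *
plan([((471,-6.5,200),D),((471,-6.5,23.5),D)])
p=snap('top','t18.png');print([(np.round(d['point']).tolist(),round(d['score'],2)) for d in env.tip_of('flap_tab',p)[:3]])
p=snap('side','s18.png');
for n in('flap_tab','salt_mid','jar_green_mid'): print([(np.round(d['point']).tolist(),round(d['score'],2)) for d in env.tip_of(n,p)[:3]])
E
```

```text
t 39.08 pos [ 433.1 -261.8  192.9] rpy [3.140e+00 1.000e-03 1.571e+00] open 0.0 F [ 0.7 -0.4 -0.3] q [-0.67  0.35  1.87  0.    0.92 -0.67]
[[[0.95, 0.14, -0.03], [0.0, 0.0, 0.0]], [[0.94, 0.14, -0.03], [0.0, 0.0, 0.0]], [[0.95, 0.14, -0.03], [0.0, 0.0, 0.0]], [[0.94, 0.14, -0.03], [0.0, 0.0, 0.0]], [[0.95, 0.14, -0.03], [0.0, 0.0, 0.0]]]
[[[0.94, 0.14, -0.02], [0.01, 0.0, 0.0]], [[0.95, 0.14, -0.03], [0.0, 0.01, 0.0]], [[0.94, 0.14, -0.02], [0.01, 0.0, 0.0]], [[0.95, 0.14, -0.02], [0.0, 0.01, 0.0]]] | end
[[[0.0, 0.0, 0.98], [0.0, 0.0, 0.0]], [[0.0, 0.0, 0.98], [0.0, 0.0, 0.0]], [[0.0, 0.0, 0.98], [0.0, 0.0, 0.0]], [[0.0, 0.0, 0.98], [0.0, 0.0, 0.0]], [[0.0, 0.0, 0.98], [0.0, 0.0, 0.0]]]
[[[0.0, 0.0, 0.98], [0.0, 0.0, 0.0]]] | end
[471.   -6.4  23.5] [ 3.141 -0.     1.571]
[]
[([392.0, -256.0, 85.0], 0.62)]
[([474.0, -10.0, 43.0], 0.56)]
[([472.0, -78.0, 48.0], 0.75), ([670.0, -450.0, 55.0], 0.5)]
```

View pics/s18.png

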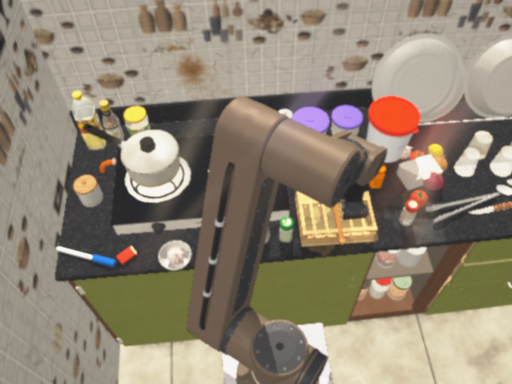

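The flap is shut: pressing it gave a hard stop at z 89, and the tab reads 85. Next I'll put the shaker back.

>>> drive_tool(increments=[[[0.95, 0.14, -0.03], [0, 0, 0]], [[0.95, 0.14, -0.03], [0, 0, 0]], [[0.95, 0.14, -0.03], [0, 0, 0]], [[0.95, 0.14, -0.03], [0, 0, 0]], [[0.95, 0.14, -0.03], [0, 0, 0]]], jaw=0.6)

```text
t: 39.8
eef_pos: [453.5, -118.0, 194.0]
tcp_rot: [-3.14, -0.0, 1.57]
ft_force: [0.3, -0.7, 0.7]
opening: 0.296
```

>>> drive_tool(increments=[[[0.95, 0.14, -0.03], [0, 0, 0]], [[0.95, 0.14, -0.03], [0, 0, 0]], [[0.95, 0.14, 0], [0, 0, 0]], [[0.95, 0.15, 0], [0, 0, 0]], [[0, 0, 0], [0, 0, 0]]])

```text
t: 40.22
eef_pos: [470.8, -1.8, 195.7]
tcp_rot: [-3.14, -0.0, 1.573]
ft_force: [-0.7, 0.4, 0.4]
opening: 0.646
```

```bash
python3 - <<'E'
from h import *
p=snap('wrist','w19.png')
plan([((471,-6.5,23.5),D)])
for n in('salt_mid','jar_green_mid'): print([(np.round(d['point']).tolist(),round(d['score'],2)) for d in env.tip_of(n,p)[:3]])
print(proj(p,[(471,-6.5,90)]).round())
E
```

```text
t 40.27 pos [470.7  -3.4 195.8] rpy [-3.14   0.     1.574] open 0.69 F [ 0.4 -0.5 -0.3] q [-0.15  0.3   1.95 -0.    0.9  -0.15]
[[[-0.02, 0.0, 0.96], [0.0, 0.0, 0.01]], [[-0.02, 0.0, 0.96], [0.0, 0.0, 0.01]], [[-0.02, 0.0, 0.96], [0.0, 0.0, 0.0]], [[-0.01, 0.01, 0.95], [-0.01, 0.0, 0.01]], [[-0.02, 0.0, 0.96], [0.0, 0.0, 0.0]]]
[[[-0.01, 0.0, 0.95], [-0.01, 0.0, 0.01]]] | end
[470.9  -6.5  23.6] [3.141 0.    1.571]
[([469.0, -9.0, 43.0], 0.66)]
[([466.0, -83.0, 49.0], 0.91)]
[[261. 199.]]
```

View pics/w19.png

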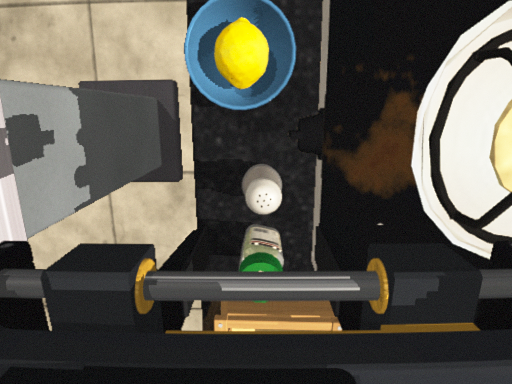

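>>> drive_tool(increments=[[[-0.02, 0, 0.9], [0, 0, 0]], [[-0.02, 0, 0.95], [0, 0, 0]], [[0, 0, 0.95], [0, 0, 0]], [[0, 0, 0.95], [0, 0, 0]], [[0, 0, 0.95], [0, 0, 0]]])

```text
t: 40.78
eef_pos: [470.8, -7.9, 54.4]
tcp_rot: [3.141, 0.001, 1.569]
ft_force: [1.3, 0.0, -0.7]
opening: 0.798
```

>>> drive_tool(increments=[[[0, 0, 0.75], [0, 0, 0]], [[0, 0, 0.15], [0, 0, 0]], [[0, 0, 0], [0, 0, 0]], [[0, 0, 0], [0, 0, 0]]])

```text
t: 41.12
eef_pos: [471.3, -7.3, 29.3]
tcp_rot: [3.141, 0.0, 1.57]
ft_force: [-0.3, 0.3, -0.6]
opening: 0.8
```

Down 5.7 mm more and 0.8 mm in y to match the release pose (471,-6.5,23.1), then grip.

>>> drive_tool(increments=[[[0.03, 0, 0.14], [0, 0, 0]], [[0, 0, 0.05], [0, 0, 0]], [[0, 0, 0], [0, 0, 0]]])

```text
t: 41.37
eef_pos: [471.4, -5.8, 23.7]
tcp_rot: [3.14, 0.001, 1.571]
ft_force: [-0.4, -0.7, 0.4]
opening: 0.799
```

>>> drive_tool(increments=[[[0, 0, 0], [0, 0, 0]], [[0, 0, 0], [0, 0, 0]], [[0, 0, 0], [0, 0, 0]], [[0, 0, 0], [0, 0, 0]], [[0, 0, 0], [0, 0, 0]]], jaw=-1)

```text
t: 41.78
eef_pos: [471.1, -5.7, 23.2]
tcp_rot: [3.141, 0.001, 1.571]
ft_force: [1.2, -0.6, -0.6]
opening: 0.506
```

>>> drive_tool(increments=[[[0, 0, 0], [0, 0, 0]], [[0, 0, 0], [0, 0, 0]], [[0, 0, 0], [0, 0, 0]], [[0, 0, 0], [0, 0, 0]]])

```text
t: 42.12
eef_pos: [471.0, -5.7, 23.1]
tcp_rot: [3.141, 0.0, 1.571]
ft_force: [-1.5, 0.8, 1.9]
opening: 0.438
```

```bash
python3 - <<'E'
from h import *
plan([((471,-6.5,200),D),((585,-343.8,215),D),((585,-343.8,113),D)])
E
```

```text
t 42.12 pos [471.   -5.7  23.1] rpy [3.141 0.    1.571] open 0.44 F [-1.5  0.8  1.9] q [-0.15  0.59  2.1  -0.    0.45 -0.15]
[[[0.0, 0.0, -0.98], [0.0, 0.0, 0.0]], [[-0.01, 0.0, -0.98], [0.0, 0.0, 0.0]], [[0.0, 0.0, -0.98], [0.0, 0.0, 0.0]], [[-0.01, 0.0, -0.99], [0.0, 0.0, 0.0]], [[0.0, 0.0, -0.98], [0.0, 0.0, 0.0]]]
[[[-0.01, 0.0, -0.99], [0.01, 0.01, 0.0]]] | end
[[[-0.94, 0.32, -0.04], [0.0, 0.0, 0.0]], [[-0.94, 0.32, -0.04], [0.0, 0.0, 0.0]], [[-0.94, 0.32, -0.04], [0.0, 0.0, 0.0]], [[-0.94, 0.32, -0.04], [0.0, 0.0, 0.0]], [[-0.94, 0.32, -0.04], [0.0, 0.0, 0.0]]]
[[[-0.93, 0.31, -0.04], [0.0, 0.0, 0.0]], [[-0.94, 0.32, -0.04], [0.0, 0.0, 0.0]], [[-0.93, 0.31, -0.04], [0.0, 0.0, 0.0]], [[-0.94, 0.32, -0.05], [0.0, 0.0, 0.0]], [[-0.93, 0.31, -0.04], [0.0, 0.0, 0.0]]]
[[[-0.94, 0.32, -0.05], [0.0, 0.0, 0.0]], [[-0.93, 0.31, -0.04], [0.0, 0.0, 0.0]]] | end
[[[0.0, 0.0, 0.85], [0.0, 0.0, 0.0]], [[0.0, 0.0, 0.85], [0.0, 0.0, 0.0]], [[0.0, 0.0, 0.85], [0.0, 0.0, 0.0]], [[0.0, 0.01, 0.85], [0.0, 0.0, 0.0]]] | end
[ 585.1 -343.7  113. ] [-3.141 -0.     1.571]
```

>>> drive_tool(increments=[[[0, 0, -0.5], [0, 0, 0]], [[0, 0, -0.9], [0, 0, 0]], [[0, 0, -1], [0, 0, 0]], [[0, 0, -1], [0, 0, 0]], [[0, 0, -1], [0, 0, 0]]])

```text
t: 42.53
eef_pos: [470.7, -5.6, 156.4]
tcp_rot: [3.141, 0.0, 1.571]
ft_force: [1.3, 0.2, -1.5]
opening: 0.437
```

>>> drive_tool(increments=[[[0, 0, -0.9], [0, 0, 0]], [[-0.8, 0.3, -0.8], [0, 0, 0]], [[-0.94, 0.32, 0], [0, 0, 0]], [[-0.94, 0.32, 0], [0, 0, 0]], [[-0.94, 0.32, 0], [0, 0, 0]]])

```text
t: 42.95
eef_pos: [509.0, -115.4, 206.7]
tcp_rot: [3.14, 0.001, 1.571]
ft_force: [0.3, -0.0, -1.9]
opening: 0.439
```

>>> drive_tool(increments=[[[-0.94, 0.32, 0], [0, 0, 0]], [[-0.94, 0.32, 0], [0, 0, 0]], [[-0.94, 0.32, 0], [0, 0, 0]], [[-0.94, 0.32, 0], [0, 0, 0]], [[-0.94, 0.32, 0], [0, 0, 0]]])

```text
t: 43.37
eef_pos: [556.8, -256.7, 205.9]
tcp_rot: [3.141, 0.0, 1.57]
ft_force: [0.6, 0.2, -0.8]
opening: 0.438
```

>>> drive_tool(increments=[[[-0.94, 0.32, 0], [0, 0, 0]], [[-0.94, 0.32, 0], [0, 0, 0]], [[0, 0, 0], [0, 0, 0]]])

```text
t: 43.62
eef_pos: [576.6, -316.1, 205.3]
tcp_rot: [3.141, 0.001, 1.568]
ft_force: [0.2, -0.7, -0.7]
opening: 0.437
```

```bash
python3 - <<'E'
from h import *
plan([((585,-343.0,116),D)])
E
```

```text
t 43.62 pos [ 576.6 -316.1  205.3] rpy [3.141e+00 1.000e-03 1.568e+00] open 0.44 F [ 0.2 -0.7 -0.7] q [-0.6   0.55  1.48 -0.    1.11 -0.6 ]
[[[-0.22, 0.07, 0.74], [0.0, 0.0, -0.01]], [[-0.22, 0.07, 0.75], [0.0, 0.01, -0.01]], [[-0.23, 0.07, 0.74], [0.01, 0.0, -0.01]], [[-0.22, 0.07, 0.75], [0.0, 0.01, -0.01]]] | end
[ 585.1 -342.9  116. ] [ 3.141 -0.     1.571]
```

>>> drive_tool(increments=[[[-0.45, 0.14, 0.5], [0, 0, 0]], [[-0.4, 0.13, 0.7], [0, 0, 0]], [[0, 0, 0.9], [0, 0, 0]], [[0, 0, 0.7], [0, 0, 0]], [[0, 0, 0], [0, 0, 0]]])

```text
t: 44.03
eef_pos: [582.2, -336.0, 117.6]
tcp_rot: [-3.136, -0.004, 1.57]
ft_force: [-0.7, -0.4, -1.1]
opening: 0.436
```

>>> drive_tool(increments=[[[0, 0, 0], [0, 0, 0]], [[0, 0, 0], [0, 0, 0]]])

```text
t: 44.2
eef_pos: [584.6, -337.3, 123.6]
tcp_rot: [3.14, 0.001, 1.571]
ft_force: [0.2, -0.4, -0.1]
opening: 0.438
```

>>> drive_tool(increments=[[[-0.19, 0.01, 0.1], [0, 0, 0]], [[0, 0, 0.1], [0, 0, 0]], [[0, 0, 0], [0, 0, 0]], [[0, 0, 0], [0, 0, 0]]])

```text
t: 44.53
eef_pos: [584.4, -343.0, 116.7]
tcp_rot: [3.141, 0.001, 1.57]
ft_force: [0.5, -0.6, -1.1]
opening: 0.438
```

>>> drive_tool(increments=[[[0, 0.02, 0.08], [0, 0, 0]], [[0, 0, 0.06], [0, 0, 0]], [[0, 0, 0], [0, 0, 0]], [[0, 0, 0], [0, 0, 0]]])

```text
t: 44.87
eef_pos: [585.1, -342.9, 112.2]
tcp_rot: [3.141, 0.001, 1.571]
ft_force: [-0.3, -0.6, -0.9]
opening: 0.438
```

>>> drive_tool(increments=[[[0, 0, 0.04], [0, 0, 0]], [[0, 0, 0], [0, 0, 0]], [[0, 0, 0], [0, 0, 0]]])

```text
t: 45.12
eef_pos: [585.2, -343.0, 112.1]
tcp_rot: [3.14, 0.001, 1.571]
ft_force: [-1.5, 0.5, 7.6]
opening: 0.434
```

Contact. Release, then rise slowly.

>>> drive_tool(increments=[[[0, 0, 0], [0, 0, 0]], [[0, 0, 0], [0, 0, 0]], [[0, 0, 0], [0, 0, 0]], [[0, 0, 0], [0, 0, 0]]], jaw=0.6)

```text
t: 45.45
eef_pos: [584.9, -342.9, 110.7]
tcp_rot: [3.141, 0.0, 1.571]
ft_force: [0.1, -0.5, -0.6]
opening: 0.661
```

>>> drive_tool(increments=[[[0, 0, -0.5], [0, 0, 0]], [[0, 0, -1], [0, 0, 0]], [[0, 0, -1], [0, 0, 0]], [[0, 0, -1], [0, 0, 0]]])

```text
t: 45.78
eef_pos: [584.7, -342.7, 216.8]
tcp_rot: [-3.142, -0.0, 1.571]
ft_force: [0.6, -0.2, 0.6]
opening: 0.8
```

```bash
python3 - <<'E'
from h import *
p=snap('wrist','w20.png')
plan([((471,-80,215),D),((471,-80,42),D)])
for n in('salt_mid',): print([(np.round(d['point']).tolist(),round(d['score'],2)) for d in env.tip_of(n,p)[:3]])
E
```

```text
t 45.83 pos [ 586.4 -343.8  223.5] rpy [3.135 0.005 1.571] open 0.8 F [ 0.5 -0.5  4.8] q [-0.63  0.56  1.41  0.    1.17 -0.63]
[[[0.88, -0.38, 0.02], [0.01, 0.01, 0.0]], [[0.88, -0.39, 0.02], [0.01, 0.01, 0.0]], [[0.88, -0.38, 0.02], [0.01, 0.01, 0.0]], [[0.88, -0.39, 0.03], [0.01, 0.0, 0.0]], [[0.88, -0.38, 0.02], [0.01, 0.01, 0.0]]]
[[[0.88, -0.39, 0.03], [0.01, 0.0, 0.0]], [[0.88, -0.38, 0.03], [0.01, 0.01, 0.0]], [[0.88, -0.39, 0.03], [0.01, 0.0, 0.0]], [[0.88, -0.38, 0.02], [0.0, 0.01, 0.0]], [[0.88, -0.39, 0.03], [0.01, 0.0, 0.0]]]
[] | end
[[[0.0, 0.0, 0.96], [0.0, 0.0, 0.0]], [[0.0, 0.0, 0.96], [0.0, 0.0, 0.0]], [[0.0, 0.0, 0.96], [0.0, 0.0, 0.0]], [[0.0, 0.0, 0.96], [0.0, 0.0, 0.0]], [[0.0, 0.0, 0.96], [0.0, 0.0, 0.0]]]
[[[0.0, 0.0, 0.97], [0.0, 0.0, 0.0]]] | end
[470.9 -79.9  41.9] [-3.141  0.     1.571]
[([586.0, -340.0, 131.0], 0.6)]
```

View pics/w20.png

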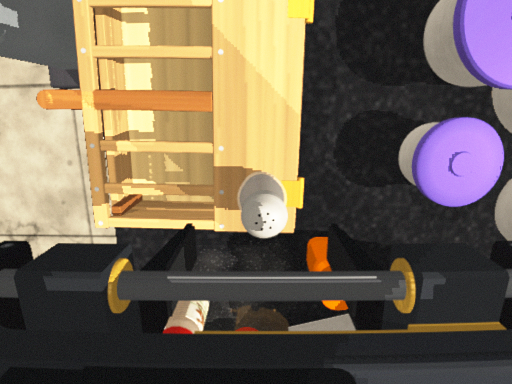

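The shaker stands upright at the same spot on the board, its top at (264,215). Now the jar.

>>> drive_tool(increments=[[[0.88, -0.38, 0], [0, 0, 0]], [[0.88, -0.39, 0], [0, 0, 0]], [[0.88, -0.38, 0.02], [0, 0, 0]], [[0.88, -0.39, 0.03], [0, 0, 0]], [[0.88, -0.38, 0.02], [0, 0, 0]]])

```text
t: 46.3
eef_pos: [526.3, -209.6, 212.9]
tcp_rot: [-3.141, 0.0, 1.57]
ft_force: [0.7, -0.0, -0.9]
opening: 0.8
```

>>> drive_tool(increments=[[[0.88, -0.39, 0.03], [0, 0, 0]], [[0.88, -0.38, 0.03], [0, 0, 0]], [[0.88, -0.39, 0.03], [0, 0, 0]], [[0.86, -0.38, 0.02], [0, 0, 0]], [[0.84, -0.37, 0.03], [0, 0, 0]]])

```text
t: 46.72
eef_pos: [469.0, -79.4, 208.8]
tcp_rot: [3.142, 0.0, 1.571]
ft_force: [-0.0, -0.2, 0.4]
opening: 0.802
```

>>> drive_tool(increments=[[[0, 0, 0], [0, 0, 0]], [[0, 0, 0], [0, 0, 0]]])

```text
t: 46.88
eef_pos: [469.7, -79.8, 209.3]
tcp_rot: [3.141, 0.0, 1.572]
ft_force: [-0.1, -0.9, 0.1]
opening: 0.802
```

```bash
python3 - <<'E'
from h import *
p=snap('wrist','w21.png')
plan([((470.8,-80.2,42),D)])
for n in('jar_green_mid',): print([(np.round(d['point']).tolist(),round(d['score'],2)) for d in env.tip_of(n,p)[:3]])
print(proj(p,[(470.8,-81,100)]).round())
E
```

```text
t 46.93 pos [470.3 -80.6 209.3] rpy [3.141e+00 1.000e-03 1.572e+00] open 0.8 F [ 0.8 -0.4  0.1] q [-0.31  0.29  1.92 -0.    0.94 -0.31]
[[[0.0, 0.0, 0.93], [0.0, 0.0, 0.0]], [[0.0, 0.0, 0.93], [0.0, 0.0, 0.0]], [[0.0, 0.0, 0.93], [0.0, 0.0, 0.0]], [[0.01, 0.0, 0.93], [0.0, 0.0, 0.0]], [[0.0, 0.01, 0.93], [0.01, 0.0, 0.0]]]
[[[0.01, 0.0, 0.93], [0.0, 0.01, 0.01]]] | end
[470.7 -80.1  41.9] [ 3.141 -0.     1.571]
[([469.0, -84.0, 48.0], 0.96)]
[[262. 194.]]
```

View pics/w21.png

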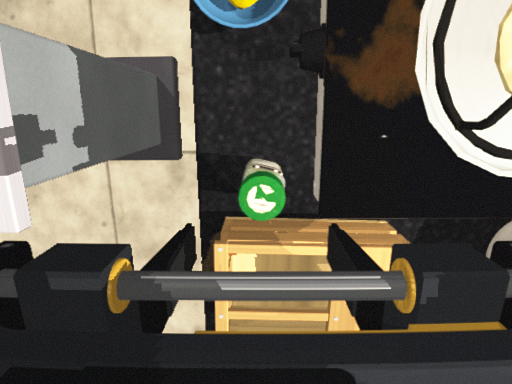

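The jar's cap at (262,195) matches the prediction (262,194). Descending.

>>> drive_tool(increments=[[[0, 0, 0.93], [0, 0, 0]], [[0, 0, 0.93], [0, 0, 0]], [[0, 0, 0.93], [0, 0, 0]], [[0, 0, 0.93], [0, 0, 0]], [[0, 0, 0.9], [0, 0, 0]]])

```text
t: 47.4
eef_pos: [470.5, -81.8, 69.2]
tcp_rot: [3.141, 0.001, 1.569]
ft_force: [0.7, -0.3, 0.3]
opening: 0.801
```

>>> drive_tool(increments=[[[0, 0, 0.7], [0, 0, 0]], [[0, 0, 0.15], [0, 0, 0]], [[0, 0, 0], [0, 0, 0]], [[0, 0, 0], [0, 0, 0]]])

```text
t: 47.73
eef_pos: [470.7, -81.3, 45.7]
tcp_rot: [3.141, 0.001, 1.57]
ft_force: [0.9, 1.1, 1.4]
opening: 0.803
```

>>> drive_tool(increments=[[[0.04, 0, 0.12], [0, 0, 0]], [[0, 0, 0], [0, 0, 0]], [[0, 0, 0], [0, 0, 0]]])

```text
t: 47.98
eef_pos: [470.6, -79.6, 42.5]
tcp_rot: [3.14, 0.001, 1.571]
ft_force: [-0.3, -0.1, 0.6]
opening: 0.801
```

>>> drive_tool(increments=[[[0, 0, 0], [0, 0, 0]], [[0, 0, 0], [0, 0, 0]], [[0, 0, 0], [0, 0, 0]], [[0, 0, 0], [0, 0, 0]], [[0, 0, 0], [0, 0, 0]]], jaw=-1)

```text
t: 48.4
eef_pos: [470.2, -79.5, 41.8]
tcp_rot: [3.141, 0.001, 1.571]
ft_force: [-0.5, -0.7, 0.1]
opening: 0.506
```

>>> drive_tool(increments=[[[0, 0, 0], [0, 0, 0]], [[0, 0, 0], [0, 0, 0]], [[0, 0, 0], [0, 0, 0]], [[0, 0, 0], [0, 0, 0]]])

```text
t: 48.73
eef_pos: [470.2, -79.6, 41.8]
tcp_rot: [3.141, 0.001, 1.571]
ft_force: [-0.4, -0.1, 2.1]
opening: 0.483
```

```bash
python3 - <<'E'
from h import *
plan([((470.8,-80,190),D),((581.6,-174.4,190),D),((581.6,-174.4,135),D)])
E
```

```text
t 48.73 pos [470.2 -79.6  41.8] rpy [3.141e+00 1.000e-03 1.571e+00] open 0.48 F [-0.4 -0.1  2.1] q [-0.31  0.56  2.08 -0.    0.5  -0.31]
[[[0.0, 0.0, -0.99], [0.0, 0.0, 0.0]], [[0.0, 0.01, -0.99], [0.0, 0.0, 0.0]], [[-0.01, 0.0, -0.99], [0.0, 0.0, 0.0]], [[0.0, 0.01, -0.99], [0.01, 0.0, 0.0]], [[-0.01, 0.0, -0.98], [0.0, 0.01, 0.0]]]
[] | end
[[[-0.63, 0.74, 0.0], [0.0, 0.0, 0.0]], [[-0.63, 0.74, 0.0], [0.0, 0.0, 0.0]], [[-0.63, 0.74, 0.0], [0.0, 0.0, 0.0]], [[-0.63, 0.74, 0.0], [0.0, 0.0, 0.0]], [[-0.62, 0.74, 0.0], [0.0, 0.0, 0.0]]]
[] | end
[[[0.0, 0.0, 0.92], [0.0, 0.0, 0.0]], [[0.0, 0.0, 0.91], [0.0, 0.0, 0.0]]] | end
[ 581.7 -174.3  135.1] [ 3.142 -0.     1.571]
```

>>> drive_tool(increments=[[[0, 0, -0.5], [0, 0, 0]], [[0, 0, -0.9], [0, 0, 0]], [[0, 0, -1], [0, 0, 0]], [[0, 0, -1], [0, 0, 0]], [[0, 0, -1], [0, 0, 0]]])

```text
t: 49.15
eef_pos: [469.6, -79.3, 175.0]
tcp_rot: [-3.141, 0.0, 1.571]
ft_force: [0.0, -0.4, -1.6]
opening: 0.483
```

>>> drive_tool(increments=[[[0, 0, -0.5], [0, 0, 0]], [[-0.5, 0.6, 0], [0, 0, 0]], [[-0.63, 0.74, 0], [0, 0, 0]], [[-0.63, 0.74, 0], [0, 0, 0]], [[-0.63, 0.74, 0], [0, 0, 0]]])

```text
t: 49.57
eef_pos: [555.4, -151.9, 188.9]
tcp_rot: [3.141, 0.0, 1.571]
ft_force: [-0.1, 0.2, -0.8]
opening: 0.485
```

>>> drive_tool(increments=[[[-0.63, 0.74, 0], [0, 0, 0]], [[-0.13, 0.14, 0.2], [0, 0, 0]], [[0, 0, 0], [0, 0, 0]], [[0, 0, 0], [0, 0, 0]]])

```text
t: 49.9
eef_pos: [580.1, -173.5, 181.9]
tcp_rot: [-3.14, -0.001, 1.57]
ft_force: [-0.1, 1.3, -1.2]
opening: 0.484
```

```bash
python3 - <<'E'
from h import *
plan([((581.6,-173.8,135),D)])
E
```

```text
t 49.9 pos [ 580.1 -173.5  181.9] rpy [-3.14e+00 -1.00e-03  1.57e+00] open 0.48 F [-0.1  1.3 -1.2] q [-0.4   0.5   1.65 -0.    1.   -0.4 ]
[[[-0.01, 0.03, 0.78], [-0.01, 0.0, 0.0]], [[0.0, 0.02, 0.78], [-0.01, -0.01, -0.01]]] | end
[ 581.5 -173.8  135.1] [3.142 0.    1.571]
```

>>> drive_tool(increments=[[[0, 0.03, 0.6], [0, 0, 0]], [[0, 0.02, 0.6], [0, 0, 0]], [[0, 0, 0.3], [0, 0, 0]], [[0, 0, 0], [0, 0, 0]], [[0, 0, 0], [0, 0, 0]]])

```text
t: 50.32
eef_pos: [582.2, -173.5, 138.2]
tcp_rot: [3.141, 0.0, 1.571]
ft_force: [-0.2, 0.0, -1.6]
opening: 0.486
```

>>> drive_tool(increments=[[[-0.01, -0.02, 0.15], [0, 0, 0]], [[0, 0, 0.05], [0, 0, 0]], [[0, 0, 0], [0, 0, 0]], [[0, 0, 0], [0, 0, 0]]])

```text
t: 50.65
eef_pos: [582.1, -174.3, 132.2]
tcp_rot: [3.14, 0.001, 1.571]
ft_force: [-0.9, -0.6, -0.9]
opening: 0.482
```

>>> drive_tool(increments=[[[0, 0, 0.05], [0, 0, 0]], [[0, 0, 0.02], [0, 0, 0]], [[0, 0, 0], [0, 0, 0]]])

```text
t: 50.9
eef_pos: [582.3, -174.5, 130.8]
tcp_rot: [3.14, 0.001, 1.571]
ft_force: [-2.6, 0.6, 5.9]
opening: 0.479
```

Contact at the same height as the original grip (130.8). Release and rise.

>>> drive_tool(increments=[[[0, 0, 0], [0, 0, 0]], [[0, 0, 0], [0, 0, 0]], [[0, 0, 0], [0, 0, 0]], [[0, 0, 0], [0, 0, 0]]], jaw=0.6)

```text
t: 51.23
eef_pos: [582.0, -174.3, 129.7]
tcp_rot: [3.141, 0.0, 1.571]
ft_force: [0.4, 0.5, 0.9]
opening: 0.703
```

>>> drive_tool(increments=[[[0, 0, -0.5], [0, 0, 0]], [[0, 0, -1], [0, 0, 0]], [[0, 0, -1], [0, 0, 0]], [[0, 0, -1], [0, 0, 0]], [[0, 0, -0.6], [0, 0, 0]]])

```text
t: 51.65
eef_pos: [582.4, -174.4, 255.9]
tcp_rot: [3.138, 0.002, 1.571]
ft_force: [0.6, -0.7, 1.1]
opening: 0.8
```

>>> drive_tool(increments=[[[0.9, -0.4, -0.2], [0, 0, 0]], [[0.9, -0.4, -0.2], [0, 0, 0]], [[0.9, -0.4, -0.2], [0, 0, 0]], [[0.9, -0.4, -0.2], [0, 0, 0]], [[0.9, -0.4, -0.2], [0, 0, 0]]])

```text
t: 52.07
eef_pos: [521.1, -38.1, 282.9]
tcp_rot: [3.141, 0.0, 1.57]
ft_force: [0.9, 0.5, 0.6]
opening: 0.799
```

>>> drive_tool(increments=[[[0.9, 0, -0.2], [0, 0, 0]], [[0.9, 0, -0.2], [0, 0, 0]], [[0.9, 0, -0.2], [0, 0, 0]], [[0.9, 0, 0], [0, 0, 0]], [[0, 0, 0], [0, 0, 0]]])

```text
t: 52.48
eef_pos: [521.7, 72.2, 301.0]
tcp_rot: [3.14, -0.0, 1.573]
ft_force: [-0.6, 0.9, 0.1]
opening: 0.8
```

```bash
python3 - <<'E'
from h import *
plan([])
for c in ('wrist','top','side'):
    p=snap(c,c+'_22.png')
    for n in('jar_green_mid','salt_mid','garlic_mid','lemon_mid','steel_bowl','blue_bowl','flap_tab','jar_red_mid','matches'): print(c,n,[(np.round(d['point']).tolist(),round(d['score'],2)) for d in env.tip_of(n,p)[:2]])
    if c=='top':
        cv2.imwrite('pics/ra22.png',rect(p,89,360,660,-420,-100,2))
E
```

```text
t 52.48 pos [521.7  72.2 301. ] rpy [ 3.14  -0.     1.573] open 0.8 F [-0.6  0.9  0.1] q [0.01 0.27 1.68 0.   1.2  0.01]
[521.7  72.2 301. ] [ 3.14  -0.     1.573]
wrist jar_green_mid []
wrist salt_mid []
wrist garlic_mid []
wrist lemon_mid [([451.0, 127.0, 28.0], 0.81)]
wrist steel_bowl []
wrist blue_bowl []
wrist flap_tab []
wrist jar_red_mid []
wrist matches []
top jar_green_mid [([664.0, -448.0, 50.0], 0.5), ([582.0, -180.0, 138.0], 0.49)]
top salt_mid [([583.0, -343.0, 133.0], 0.52)]
top garlic_mid [([420.0, 302.0, 29.0], 0.51)]
top lemon_mid []
top steel_bowl [([422.0, 298.0, -0.0], 0.81), ([421.0, 298.0, 30.0], 0.5)]
top blue_bowl []
top flap_tab [([393.0, -254.0, 83.0], 0.86)]
top jar_red_mid [([489.0, -521.0, 57.0], 0.64)]
top matches [([452.0, 466.0, -2.0], 0.53), ([393.0, -256.0, 84.0], 0.46)]
side jar_green_mid [([580.0, -176.0, 138.0], 0.92), ([667.0, -449.0, 52.0], 0.56)]
side salt_mid [([586.0, -346.0, 135.0], 0.55)]
side garlic_mid []
side lemon_mid [([448.0, 125.0, 32.0], 0.58)]
side steel_bowl [([448.0, 125.0, 30.0], 0.61)]
side blue_bowl [([450.0, 128.0, -1.0], 0.7)]
side flap_tab [([394.0, -253.0, 83.0], 0.72)]
side jar_red_mid [([488.0, -522.0, 52.0], 0.73)]
side matches [([452.0, 463.0, 1.0], 0.57)]
```

View pics/top_22.png

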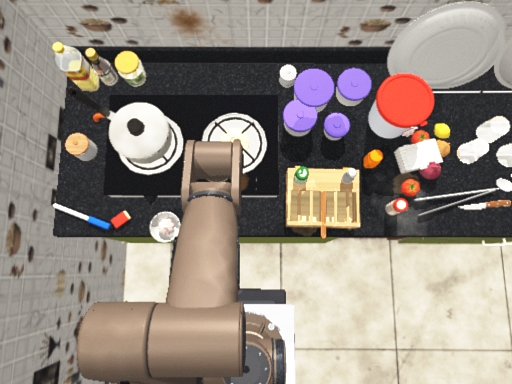

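View pics/ra22.png

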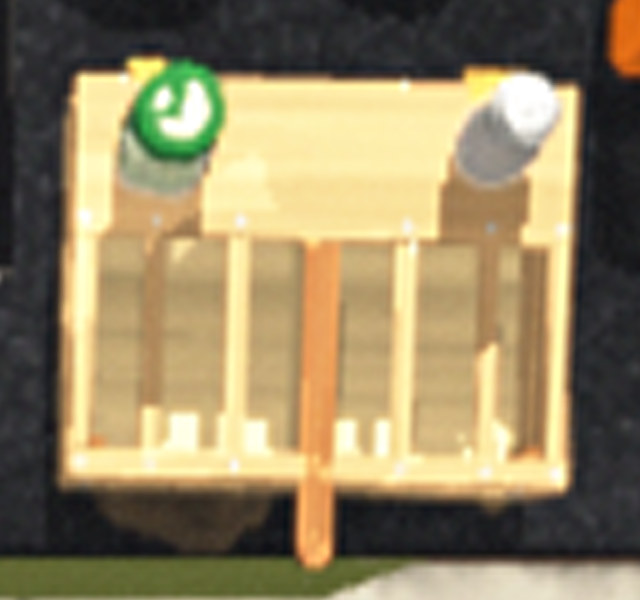

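View pics/side_22.png

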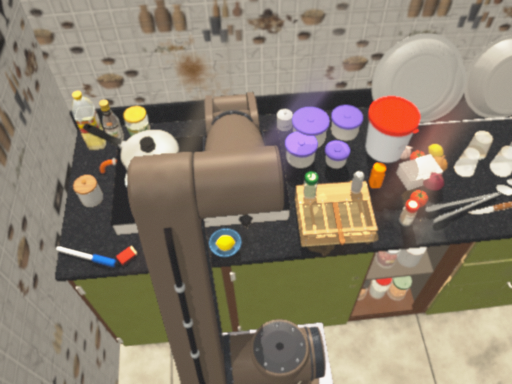

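The rectified view matches the first one. The jar's cap is at (178,109) against (177,114) before, a shift of about 2.5 mm at most, and the shaker's top at (528,100) against (527,103). The flap's outline is unchanged, both fruits are in their bowls, and the hand is clear. Handing in.

```bash
python3 - <<'E'
from h import *
print(env.job_done())
E
```

```text
the job is handed in; nothing more can be done
None
```

I did the whole job and handed it in at about t = 53 s of the 144 s allowed. No verdict was reported.

**What I did**
- I stood the jar and the shaker on the worktop between the box and the bowls.
- I lifted the flap by its tab to about 1.75 rad. Then I put the garlic into the steel bowl and the lemon into the blue bowl.
- I pushed the flap shut and stood the shaker and the jar back at their recorded grip positions.

**Last checks**
- **Fruit:** the garlic and the lemon each lie near the middle of their bowl, within about 5 mm.
- **Flap:** it came to a hard stop at z 89 mm when pressed, and the tab reads z 83 mm (84 when shut).
- **Jar and shaker:** both are upright. The last hold before letting go was within about 1 mm of the first hold, and the pictures agree to about 3 mm.
- **Red-capped jar and matchbox:** both read within about 5 mm of their first readings, which is about the networks' own error.
- **Hand:** it is clear of everything.

**Disagreements**
- Two readings were wrong. The side camera took the blue bowl's contents for the steel bowl, and the top camera took the tab for the matchbox. The networks also listed the orange look-alike jar when asked for the green-capped one. The pictures settled all three.
- One top reading put the jar 4 mm off in y. The side view and the hold position did not confirm it.
- My first hold on the shaker was too high, on its tapered part, so I took it again 10 mm lower before lifting.

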